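Hang two corkscrews on the bar rack

TASK

Hang both T-handled corkscrews on the rack, first the long one on the tall fork, then the short red-handled one on the low fork, each with its shaft down between the prongs and its handle lying in the dips of both. Pick each up by the two ends of its handle, and in the air ease the grip so that it swings to hang straight down, then clamp it firmly again before you hook it on. Leave the bottles and the glass standing where they are.

Things in the scene. Friction and masses are not known exactly. Their poses are not given: they have to be found in the camera images.
- long_corkscrew_handle (a point): Long T-shaped corkscrew, brown wooden handle, about 140 g, lying flat. Handle: bar 62 mm long, 20 mm in diameter, with flat 11 mm end buttons that turn between the pads like an axle when the grip is eased to 12-5 N (45 N holds it, under 4 N it may slip). This point: centre of the bar, 10 mm above the table. y: along the bar; x: from shaft to bar, up when it hangs. The shaft, 10-12 mm thick, runs from here to -x, its tip 185 mm away.
- short_corkscrew_handle (a point): Short T-shaped corkscrew, red handle, about 200 g, lying flat. Handle: bar 62 mm long, 20 mm in diameter, with flat 11 mm end buttons that turn between the pads like an axle when the grip is eased to 12-5 N (45 N holds it, under 4 N it may slip). This point: centre of the bar, 10 mm above the table. y: along the bar; x: from shaft to bar, up when it hangs. The shaft, 10-12 mm thick, runs from here to -x, its tip 135 mm away.
- rack: Fixed rack: dark wooden foot 130x230x16 mm (centre 30 mm to -x of the origin), two steel uprights, each with a fork pointing to -x, the front: tall one at y = +75 mm, low one at -75 mm. A fork is two prongs of 8 mm bar, 22 mm apart inside, 38 mm over all, each with a V-shaped dip, open in front and above. Origin on the table midway between the uprights.
- tall_seat (a point): Centre of the long corkscrew's handle when hung on the tall fork, 235 mm above the table; axes as the rack's. The dips of the prongs lie under this point, the upright 45 mm behind it. Prongs' front ends (23 mm ahead) and rear parts top out 4 mm above it, so a bar passing over them needs its centre 15 mm or more above this point. Shaft between the prongs, fingers outside them.
- low_seat (a point): Centre of the short corkscrew's handle when hung on the low fork, 170 mm above the table; axes as the rack's. The dips of the prongs lie under this point, the upright 45 mm behind it. Prongs' front ends (23 mm ahead) and rear parts top out 4 mm above it, so a bar passing over them needs its centre 15 mm or more above this point. Shaft between the prongs, fingers outside them.
- half_bottle_center (a point): Bystander: brown wine bottle, 62 mm across, 241 mm tall, standing beside the rack at its tall end. Point half-way up.
- small_liqueur_center (a point): Bystander: small liqueur bottle, 47 mm across, 166 mm tall, standing beside the rack at its low end. Point half-way up.
- glass_0_center (a point): Bystander: glass tumbler, 80 mm across, 90 mm tall, standing in front of the rack between the two corkscrews. Point half-way up.
There are look-alikes about, which are no part of the job. Leave any blue look-alike of the part that bears short_corkscrew_handle alone.

How it is judged:
By the outcome, as a careful person would: the job done as asked, in the order asked, and still so for the second after the job is handed in, with the robot touching nothing.
It also fails if it takes over 72 s, if anything falls off the work surface, if the arm or the gripper's body presses on something with over 40 N, if the wrist force passes 120 N, or if a joint passes its speed limit or range.

ROBOT

A 6-joint arm with a two-finger parallel gripper is mounted at the origin on a cart in front of the work surface, level with it; the furniture and walls round the work are solid. World frame = base frame: x ahead of the robot, y to its left, z up, the work surface at z = 0. Lengths are in mm, angles in rad, forces in N, time in s.
With the tool pointing down it reaches from about 350 to 850 mm from the base axis. Payload 8.1 kg.
Tool frame: the origin (TCP) lies midway between the tips of the shut fingers; the grasp point (between the pads) lies 19 mm behind it (manip.grip_point_offset is the distance from the TCP to the grasp point, in mm); z points along the fingers, x is the direction in which the jaws open and shut, and the axes are right-handed (so a half turn about z gives the same grasp; the last joint's range is limited). The gripper opens to 93 mm and grips with 3 to 60 N. Pads are 15 mm wide; open, the fingers measure 128 mm over their backs; the gripper's body (75 mm by 188 mm) begins 65 mm behind the grasp point.
Start: joints at [1.132, 0.13, 1.488, -0, 1.523, -0.085], TCP at [207.858, 562.85, 218.635] pointing down, gripper open.
Joint ranges: [-2.96, 2.96], [-0.89, 2.26], [0.02, 2.5], [-1.34, 4.48], [0, 2.73], [-2.66, 2.66]. Speed limits (rad/s): [2.39, 2.39, 2.79, 3.14, 3.14, 3.14].

INTERFACE

Orientations are given as a unit quaternion [x, y, z, w].
In Python, from workcell import manip, imaging gives the robot as it stands.
- The arm moves only by the tool step_arm, never from a script. Its argument "series" is a list of rows, each a list of 3 entries, a list of its own where there are three numbers: the closure in counts, from 0 (fully open) to 255 (shut), then the shift along the world's x, y, z in cm, then the turn about the world's z in rad. A call has 1 to 8 rows; each row is the pose to reach, as a shift and turn from the pose commanded when the call began; what a row does not reach only later rows make up. A row lasts 1/8 s, in which the tool goes at most 62.5 mm and 10.7 degrees, less where a joint would pass 70% of its speed; a pose out of reach is approached as far as the arm can. A call with a gripper value outside its range is refused whole. The fingers move at their own pace and stop on an object; "force" is the grip in N (left out, the last holds). Time passes only in rows, so rows that repeat a pose let the fingers close. It gives the time, the measured TCP pose, the force and the opening at its end, in the units of the state.
- manip.observe(): the state, without advancing time (a new reading comes with each control period).
- imaging.get_image(name): name is "scene" or "top" or "wrist"; returns a dict with "image" (480x640x3 uint8, red, green, blue), "fx", "fy", "cx", "cy" (pixels), "camera_from_world" (4x4, takes a point from world to camera coordinates); the wrist camera has in their place "T_tool_cam" (4x4, takes a point from camera to tool coordinates, whose origin is the TCP and whose axes are the tool frame's). Camera axes: x right, y up, looking along -z (the intrinsics and any distortion apply to the point x, -y, -z); pixel columns grow to the right and rows downward; lengths in mm; the calibration is good to about 2 mm. A picture is of the moment at which its call begins: read the wrist's pose just before it. There is no depth.
- manip.finish_job(): hands the job in, once; it reports no verdict.
The state is a dict: "t": time; "joint_pos": joint angles; "joint_velocities": joint speeds; "joint_torque": joint torques, N m; "tcp_pos": TCP position; "ee_rot": TCP orientation; "contact_force": force on the tool from outside, world axes, zero at the start; "wrist_torque": the same for the moment, N m; "opening": finger opening in mm.
Only numpy, scipy, OpenCV 4.12 (cv2) and the standard library are available. Lean on these libraries where they do the work, as an engineer would, in place of code of your own. Each camera call takes 0.05 s, during which the arm holds its last target.

## Working session

There is one attempt and no reset: what is moved stays moved. The work goes in short steps, Python scripts to look and compute and a tool call to move; the robot and the scene stay as the last step left them, time stands still between calls to the robot, and variables do not carry over. Pictures are saved under pics/ and viewed, and the job is handed in when it is done.

Besides the shell and the picture viewer there is one more tool, called after "Request:" as name(argument=value, ...), one argument or row to a line, values as JSON. step_arm: Moves the arm, as the interface text tells. Its arguments: {"type":"object","properties":{"series":{"type":"array","items":{"type":"array"}},"force":{"type":"number"}},"required":["series"]}

```bash
mkdir -p pics; ls
python3 - <<'E'
from workcell import manip, imaging
import cv2
print(manip.observe())
for n in ("scene","top","wrist"):
    d=imaging.get_image(n)
    cv2.imwrite(f"pics/a_{n}.png",d["image"][:,:,::-1])
    print(n,{k:v for k,v in d.items() if k!="image"})
E
```

```text
pics
{'t': 0.0, 'joint_pos': array([ 1.13159433e+00,  1.31174954e-01,  1.48928228e+00,  8.23970753e-06,
        1.52297722e+00, -8.54302529e-02]), 'joint_velocities': array([ 9.94826130e-04, -6.58958936e-04,  1.55060988e-03, -3.99901247e-04,
        7.71463742e-06,  3.46255986e-04]), 'joint_torque': array([-1.42495137e-03, -5.59833705e+01, -4.91759419e+01,  7.65659055e-02,
        3.53752426e-02, -8.74460466e-05]), 'tcp_pos': array([207.61443716, 562.33154531, 217.57755655]), 'ee_rot': array([ 8.20499138e-01,  5.71647021e-01, -7.99814322e-04,  4.56471987e-04]), 'contact_force': array([-0.26405017,  0.19255687, -0.46905484]), 'wrist_torque': array([-0.01880294, -0.01387878, -0.00522927]), 'opening': 93.07332017839946}
scene {'fx': 605.5049746092774, 'fy': 605.5049746092774, 'cx': 322.627406377646, 'cy': 233.97535675032475, 'camera_from_world': array([[-8.66328350e-01, -4.99410739e-01, -8.00643303e-03,
         4.46208248e+02],
       [ 2.16240588e-01, -3.89465965e-01,  8.95296750e-01,
        -2.18643249e+02],
       [-4.50239045e-01,  7.73889641e-01,  4.45398279e-01,
        -1.07797
[... 330 characters left out ...]
1,  2.77586354e-01,  4.23395022e-01,
        -5.04840523e+02],
       [-4.02836432e-01, -1.30332198e-01,  9.05944991e-01,
        -1.26161502e+03],
       [ 0.00000000e+00,  0.00000000e+00,  0.00000000e+00,
         1.00000000e+00]])}
wrist {'fx': 391.73760666738343, 'fy': 391.73760666738343, 'cx': 322.18549099850935, 'cy': 234.5281063527891, 'T_tool_cam': array([[ 9.99999909e-01,  4.14814375e-04, -1.03893855e-04,
        -2.47338731e-01],
       [ 3.67929158e-04, -9.58433091e-01, -2.85317148e-01,
        -8.06368337e+01],
       [-2.17928963e-04,  2.85317084e-01, -9.58433156e-01,
        -1.65240520e+02],
       [ 0.00000000e+00,  0.00000000e+00,  0.00000000e+00,
         1.00000000e+00]])}
```

View pics/a_scene.png

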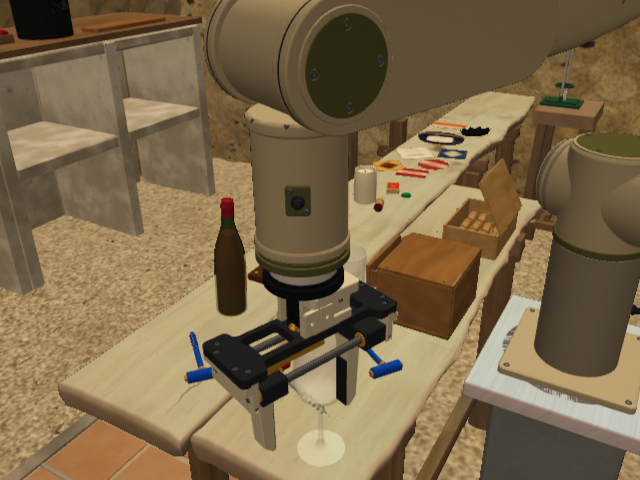

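View pics/a_top.png

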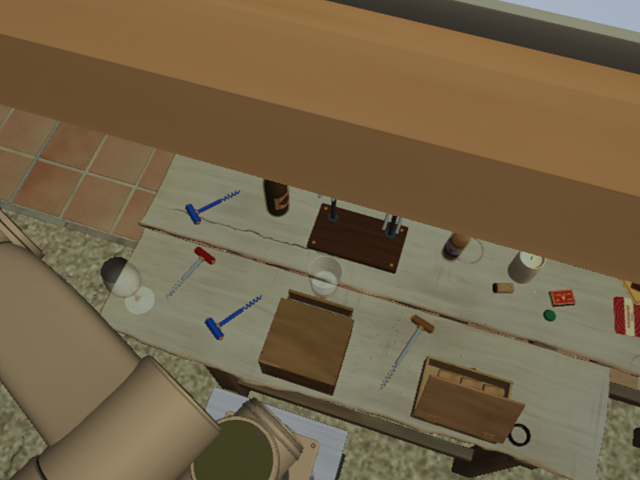

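View pics/a_wrist.png

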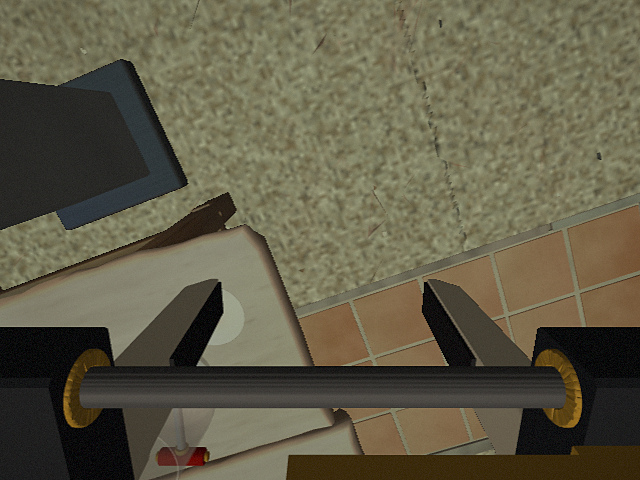

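The scene is crowded. In top, the corkscrews are: red handle at (204,255), brown handle at (422,324), blue look-alikes at (193,213) and (214,328). The rack foot is at (358,237), the glass at (325,275), the brown bottle at (277,195) and the liqueur bottle at (457,245).

```bash
cat > h.py <<'E'
import numpy as np, cv2
from scipy.spatial.transform import Rotation as R
from workcell import manip, imaging
def get(name,save=None):
    s=manip.observe(); d=imaging.get_image(name)
    if name=="wrist":
        T=np.eye(4);T[:3,:3]=R.from_quat(s["ee_rot"]).as_matrix();T[:3,3]=s["tcp_pos"]
        d["wfc"]=T@d["T_tool_cam"]
    else: d["wfc"]=np.linalg.inv(d["camera_from_world"])
    if save: cv2.imwrite(f"pics/{save}.png",d["image"][:,:,::-1])
    d["s"]=s
    return d
def ray(d,u,v):
    c=np.array([(u-d["cx"])/d["fx"],-(v-d["cy"])/d["fy"],-1.])
    return d["wfc"][:3,3],d["wfc"][:3,:3]@c
def onz(d,u,v,z):
    o,r=ray(d,u,v); return o+r*(z-o[2])/r[2]
def proj(d,p):
    c=np.linalg.inv(d["wfc"])@np.append(p,1); return np.array([d["cx"]+d["fx"]*c[0]/-c[2], d["cy"]-d["fy"]*c[1]/-c[2]])
def blob(img,lo,hi,box):
    hsv=cv2.cvtColor(img,cv2.COLOR_RGB2HSV); m=cv2.inRange(hsv,lo,hi)
    k=np.zeros_like(m); x0,y0,x1,y1=box; k[y0:y1,x0:x1]=m[y0:y1,x0:x1]
    cs,_=cv2.findContours(k,cv2.RETR_EXTERNAL,cv2.CHAIN_APPROX_NONE)
    return max(cs,key=cv2.contourArea),k
E
python3 - <<'E'
from h import *
d=get("top"); print("campos",d["wfc"][:3,3]); e=get("scene"); print(e["wfc"][:3,3])
im=d["image"]
for n,(x0,y0,x1,y1) in dict(red=(160,235,230,305),brown=(375,305,445,395),rack=(290,170,420,280),beam=(270,170,480,300)).items():
    cv2.imwrite(f"pics/b_{n}.png",cv2.resize(im[y0:y1,x0:x1,::-1],None,fx=4 if n=="rack" else 3 if n=="beam" else 6,fy=4 if n=="rack" else 3 if n=="beam" else 6,interpolation=cv2.INTER_CUBIC))
for n,p in dict(red=(204,255),brown=(422,324),blue1=(193,213),blue2=(214,328)).items(): print(n,onz(d,*p,10).round(1))
for p in [(318,203),(309,249),(395,272),(409,226)]: print("foot",onz(d,*p,16).round(1))
print("glass base",onz(d,322,288,0).round(0),"halfb",onz(d,279,213,0).round(0),"liq",onz(d,453,256,0).round(0))
for p in [(265,300),(352,320),(330,390),(427,357),(522,405),(507,440)]: print("box",onz(d,*p,100).round(0))
E
```

```text
campos [ -34.76242996 -142.55605132 1356.62960884]
[-51.50204482 971.91735365 679.44936896]
red [441.6 300.2  10. ]
brown [ 434.5 -255.    10. ]
blue1 [541.8 371.8  10. ]
blue2 [275.6 206.6  10. ]
foot [664.4  75.1  16. ]
foot [534.2  56.9  16. ]
foot [ 540.  -161.3   16. ]
foot [ 671.9 -163.4   16. ]
glass base [452.  -3.   0.] halfb [614. 165.   0.] liq [ 633. -288.    0.]
box [350.  99. 100.]
box [365. -99. 100.]
box [205. -98. 100.]
box [ 335. -275.  100.]
box [ 297. -485.  100.]
box [ 219. -468.  100.]
```

View pics/b_red.png

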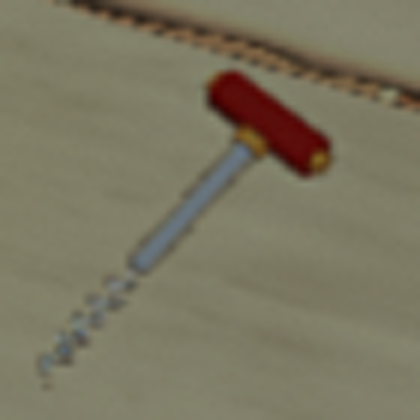

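View pics/b_brown.png

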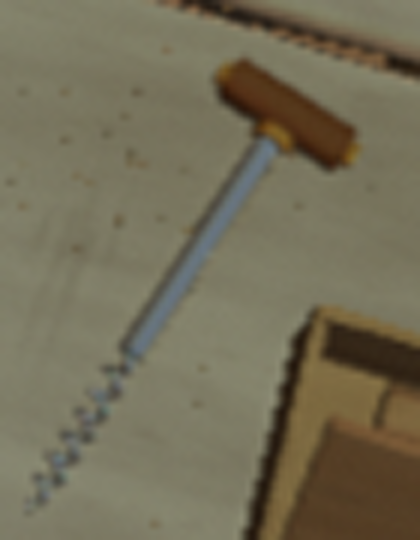

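View pics/b_rack.png

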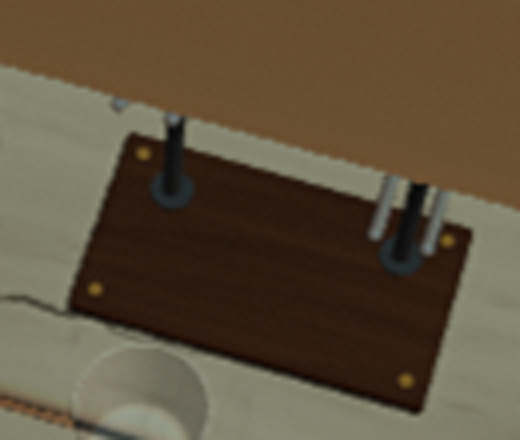

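Run:
```python
from h import *
d=get("top"); e=get("scene"); im=d["image"]
M=R.from_quat(manip.observe()["ee_rot"]).as_matrix(); print("toolx",M[:,0].round(3),"tooly",M[:,1].round(3))
def b(name,o,ends,tip,L):
    a,c=[onz(d,o[0]+x/6,o[1]+y/6,10) for x,y in ends]; t=onz(d,o[0]+tip[0]/6,o[1]+tip[1]/6,6)
    m=(a+c)/2; print(name,a.round(1),c.round(1),"mid",m.round(1),"len",np.linalg.norm(a-c).round(1),"ang",np.degrees(np.arctan2(*(a-c)[1::-1])).round(1),"shaftlen",np.linalg.norm((m-t)[:2]).round(1),"shaft ang",np.degrees(np.arctan2(*(m-t)[1::-1])).round(1))
b("red",(160,235),[(212,85),(325,162)],(42,380),135)
b("brown",(375,305),[(223,72),(354,155)],(30,510),185)
# what does scene see above rack
for z in (400,500,600,700,900,1100): print(z,proj(e,(600,-50,z)).round(0),proj(e,(600,-300,z)).round(0), "top",proj(d,(600,75,z)).round(0),proj(d,(600,-125,z)).round(0))
```

```text
toolx [ 0.346  0.938 -0.   ] tooly [ 0.938 -0.346 -0.   ]
red [449.7 326.8  10. ] [431.8 269.2  10. ] mid [440.7 298.   10. ] len 60.3 ang 72.8 shaftlen 137.8 shaft ang -19.0
brown [ 444.1 -228.9   10. ] [ 426.9 -285.6   10. ] mid [ 435.5 -257.2   10. ] len 59.2 ang 73.2 shaftlen 186.9 shaft ang -17.4
400 [297.  89.] [354.  67.] top [309. 136.] [409. 163.]
500 [295.  37.] [355.  22.] top [308. 103.] [417. 131.]
600 [294. -19.] [356. -27.] top [308.  64.] [427.  94.]
700 [292. -80.] [356. -79.] top [307.  18.] [439.  49.]
900 [ 288. -218.] [ 358. -194.] top [ 305. -112.] [472. -77.]
1100 [ 284. -384.] [ 360. -328.] top [ 301. -333.] [ 530. -296.]
```

Request:
step_arm(
  series=[
    [0, [5, -3, 3], 0],
    [0, [9, -7, 6], 0],
    [0, [13, -11, 9], 0],
    [0, [17, -16, 11], 0.04],
    [0, [20, -21, 12], 0.04],
    [0, [22, -26, 13], 0.04],
    [0, [23, -31, 13], 0.04],
    [0, [23, -36, 13], 0.04],
  ],
)

```text
t: 1.35
tcp_pos: [438.3, 201.0, 348.7]
ee_rot: [0.809, 0.588, 0.0, 0.0]
contact_force: [-0.5, 0.4, -1.2]
opening: 93.0
```

Request:
step_arm(
  series=[
    [0, [0, -5, 0], 0],
    [0, [0, -10, 0], 0],
    [0, [0, -15, 0], 0],
    [0, [0, -20, 0], 0],
    [0, [0, -25, 0], 0],
    [0, [0, -30, 0], 0],
    [0, [0, -35, 0], 0],
    [0, [0, -35, 0], 0],
  ],
)

```text
t: 2.35
tcp_pos: [437.3, -149.9, 348.2]
ee_rot: [0.81, 0.586, -0.0, -0.0]
contact_force: [0.7, -0.3, 1.2]
opening: 92.9
```

Run:
```python
from h import *
get("scene","c_scene"); d=get("wrist","c_wrist"); print(d["s"]["t"],d["s"]["tcp_pos"],d["s"]["joint_pos"].round(2))
```

```text
2.4 [ 437.53497461 -148.22578055  348.40974607] [-0.44 -0.26  1.63  0.    1.77 -1.69]
```

View pics/c_scene.png

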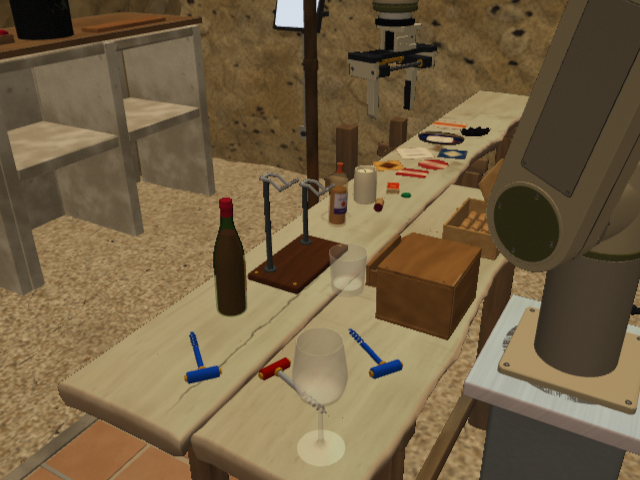

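View pics/c_wrist.png

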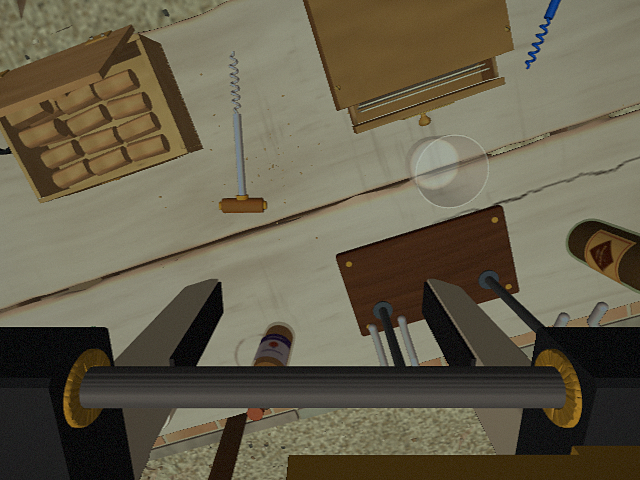

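Run:
```python
from h import *
get("top","c_top")
```

```text
(no output)
```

View pics/c_top.png

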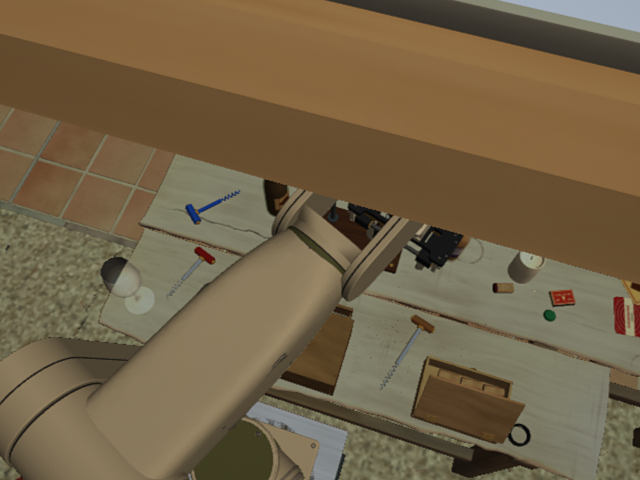

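Scene: rack is clear at (265..330, 180..285), bottle (230,255), glass (348,268); the beam in top lies above and behind the wrist, so I'll stay at or below this height. Wrist: brown handle at (244,205), low prong tips about (372,328)/(402,320), tall prong tips about (562,320)/(600,307).

Candidates for the long one (top image): brown handle (422,324) is the only one with a brown bar. Candidates for the short one: red (204,255), blue (193,213), blue (214,328). I choose brown first, then red. Both were confirmed in the close crops.

Run:
```python
from h import *
d=get("wrist","d_wrist"); im=d["image"]
cv2.imwrite("pics/d_rack.png",cv2.resize(im[190:350,320:620,::-1],None,fx=2.6,fy=2.6,interpolation=cv2.INTER_CUBIC))
c,k=blob(im,(5,120,60),(25,255,255),(200,185,290,225))
r=cv2.minAreaRect(c); print(r, cv2.boundingRect(c))
m=onz(d,*r[0],10); bx=cv2.boxPoints(r); P=[onz(d,*q,10)[:2].round(1) for q in bx]; print("handle",m.round(1),P)
cv2.imwrite("pics/d_han.png",cv2.resize(im[180:225,200:290,::-1],None,fx=8,fy=8))
```

```text
((240.5, 203.5), (17.0, 47.0), 90.0) (217, 195, 48, 18)
handle [ 430.3 -256.6   10. ] [array([ 410.3, -281.6]), array([ 429.3, -223.4]), array([ 450.6, -231.3]), array([ 431.4, -290.3])]
```

View pics/d_rack.png

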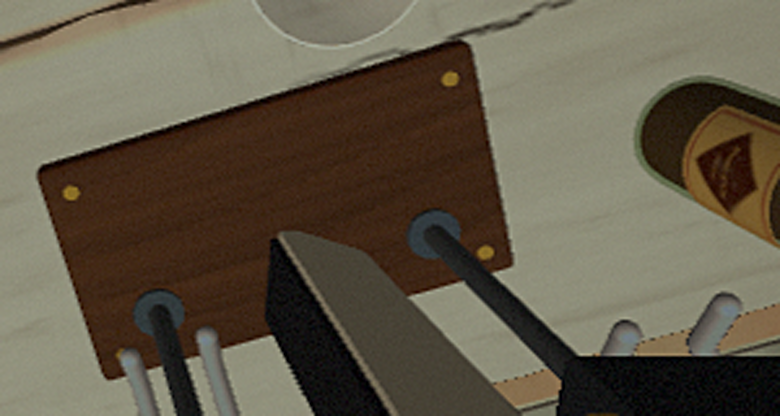

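View pics/d_han.png

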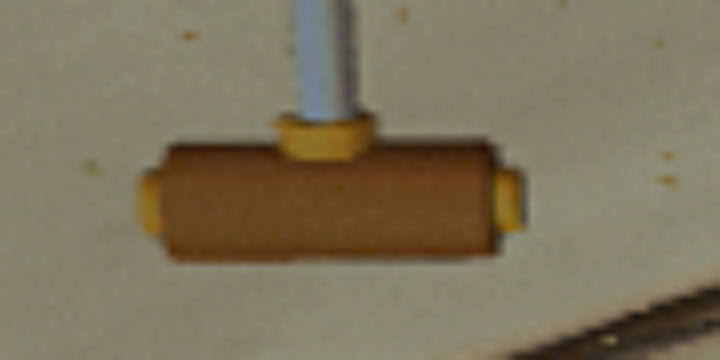

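Run:
```python
from h import *
d=get("wrist"); t=get("top")
def tri(p,q):
    o1,r1=ray(d,*p);o2,r2=ray(t,*q); A=np.c_[r1,-r2]; s=np.linalg.lstsq(A,o2-o1,rcond=None)[0]
    a=o1+r1*s[0];b=o2+r2*s[1]; return ((a+b)/2).round(1),np.linalg.norm(a-b).round(1)
print("box corner",tri((201,149),(428.3,356.7)))
print("lid corner near",tri((131,27),(418,400)), tri((131,27),(430,362)))
print("handle c",onz(d,241.6,205.3,10),onz(d,218.1,205.2,10),onz(d,265,205.2,10))
for z in (0,50,100,150): print(z,onz(d,201,149,z).round(0),onz(d,131,27,z).round(0))
f=[(320+x/2.6,190+y/2.6) for x,y in [(38,165),(465,42),(512,262),(107,380)]]
for p in f: print("foot",onz(d,*p,16).round(1))
print("up low",onz(d,320+158/2.6,190+313/2.6,16).round(1),"tall",onz(d,320+432/2.6,190+236/2.6,16).round(1))
for n,z,ps in (("low",170,[(131,352),(204,330)]),("tall",235,[(628,325),(728,300)])):
    for p in ps: print(n,onz(d,320+p[0]/2.6,190+p[1]/2.6,z).round(1))
```

```text
box corner (array([ 354. , -279.2,   26.8]), np.float64(14.0))
lid corner near (array([ 234.3, -269.6,  117.2]), np.float64(14.0)) (array([ 277.4, -245.3,  234.6]), np.float64(49.3))
handle c [ 433.35450525 -255.85955742   10.        ] [ 423.72240618 -285.15912015   10.        ] [ 442.69672584 -226.58507693   10.        ]
0 [ 350. -281.    0.] [ 194. -305.    0.]
50 [ 351. -266.   50.] [ 210. -287.   50.]
100 [ 352. -250.  100.] [ 226. -269.  100.]
150 [ 353. -235.  150.] [ 243. -251.  150.]
foot [ 532.8 -159.3   16. ]
foot [536.5  63.1  16. ]
foot [663.   64.8  16. ]
foot [ 664.7 -160.6   16. ]
up low [ 633.8 -122.8   16. ] tall [635.   27.1  16. ]
low [ 562.1 -136.6  170. ]
low [ 561.6 -107.9  170. ]
tall [561.9  12.8 235. ]
tall [562.8  42.8 235. ]
```

Request:
step_arm(
  series=[
    [0, [0, -5, -3], 0],
    [0, [-0.4, -9, -7], 0],
    [0, [-0.4, -10.8, -12], 0],
    [0, [-0.4, -10.8, -17], 0],
    [0, [-0.4, -10.8, -21], 0],
    [0, [-0.4, -10.8, -24], 0],
    [0, [-0.4, -10.8, -24], 0],
  ],
)

```text
t: 3.52
tcp_pos: [432.4, -252.9, 106.1]
ee_rot: [0.808, 0.589, -0.001, -0.003]
contact_force: [-0.3, -0.1, 0.2]
opening: 93.3
```

Run:
```python
from h import *
d=get("wrist","e_wrist"); s=d["s"];print(s["t"],s["tcp_pos"].round(1),s["ee_rot"].round(3),s["contact_force"].round(1))
```

```text
3.525 [ 432.4 -252.9  106.1] [ 0.808  0.589 -0.001 -0.003] [-0.3 -0.1  0.2]
```

View pics/e_wrist.png

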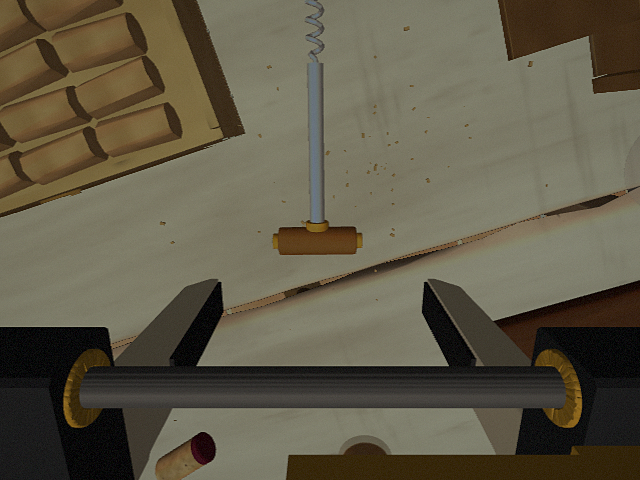

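Run:
```python
from h import *
d=get("wrist"); s=d["s"];print(s["t"],s["tcp_pos"].round(1),s["ee_rot"].round(4))
c,k=blob(d["image"],(5,120,60),(30,255,255),(260,215,375,260))
q=c[:,0,:]; l=q[q[:,0]<278].mean(0); r_=q[q[:,0]>357].mean(0); print(cv2.boundingRect(c),l,r_)
a=onz(d,272.2,l[1],10);b=onz(d,362.6,r_[1],10); print(a,b,(a+b)/2,np.linalg.norm(a-b),np.degrees(np.arctan2(b[1]-a[1],b[0]-a[0])))
X=R.from_quat(s["ee_rot"]).as_matrix()[:,0]; print(np.degrees(np.arctan2(X[1],X[0])))
print("cork",onz(d,187,455,10))
```

```text
3.575 [ 433.7 -254.   108.3] [ 8.085e-01  5.885e-01 -3.000e-04 -9.000e-04]
(274, 218, 89, 34) [274.66666667 237.5       ] [361.04761905 237.        ]
[ 422.6520977  -287.49901005   10.        ] [ 441.88476537 -226.88140209   10.        ] [ 432.26843153 -257.19020607   10.        ] 63.59551793133711 72.39688288472483
72.10200509722364
cork [ 580.54582436 -421.2180133    10.        ]
```

Request:
step_arm(
  series=[
    [0, [0, -0.3, -5], 0],
    [0, [0, -0.3, -8], 0],
    [0, [0, -0.3, -10], 0],
    [0, [0, -0.3, -10.6], 0],
    [0, [0, -0.3, -10.6], 0],
  ],
  force=45,
)

```text
t: 4.25
tcp_pos: [434.9, -258.7, 4.1]
ee_rot: [0.809, 0.588, 0.0, 0.001]
contact_force: [0.7, 0.2, 0.3]
opening: 93.1
```

Run:
```python
from h import *
d=get("wrist","f_wrist"); s=d["s"];print(s["t"],s["tcp_pos"].round(1),s["contact_force"].round(1))
```

```text
4.25 [ 434.9 -258.7    4.1] [0.7 0.2 0.3]
```

View pics/f_wrist.png

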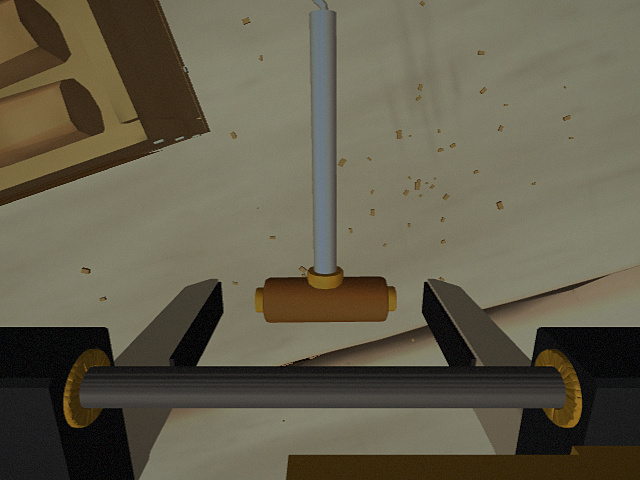

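Run:
```python
from h import *
d=get("wrist"); s=d["s"];print(s["t"],s["tcp_pos"].round(1),s["contact_force"].round(1))
a=onz(d,255,300,10);b=onz(d,397.5,298.5,10);m=(a+b)/2; print(m,np.linalg.norm(a-b))
M=R.from_quat(s["ee_rot"]).as_matrix(); print("in tool",M.T@(m-s["tcp_pos"]), "tool y", M[:,1])
```

```text
4.3 [ 435.1 -258.9    4.4] [-1.  -0.4 -0.1]
[ 432.77854748 -256.45803428   10.        ] 63.71170818713717
in tool [ 1.59186145 -2.94163913 -5.63965599] tool y [ 0.9512374  -0.30845035  0.00240505]
```

Request:
step_arm(
  series=[
    [0, [-0.2, 0.2, -0.2], 0],
    [0, [-0.2, 0.2, -0.2], 0],
    [150, [-0.2, 0.2, -0.2], 0],
    [150, [-0.2, 0.2, -0.2], 0],
    [150, [-0.2, 0.2, -0.2], 0],
    [150, [-0.2, 0.2, -0.2], 0],
    [150, [-0.2, 0.2, -0.2], 0],
    [150, [-0.2, 0.2, -0.2], 0],
  ],
  force=45,
)

```text
t: 5.35
tcp_pos: [431.9, -256.2, 0.6]
ee_rot: [0.809, 0.588, 0.0, 0.0]
contact_force: [-0.1, -0.3, 0.5]
opening: 61.5
```

Request:
step_arm(
  series=[
    [150, [0, 0, 2], 0],
    [150, [0, 0, 5], 0],
    [150, [0, 0, 9], 0],
    [150, [0, 0, 14], 0],
    [150, [0, 0, 19], 0],
    [150, [0, 0, 24], 0],
    [150, [0, 0, 28], 0],
    [150, [0, 0, 30], 0],
  ],
)

```text
t: 6.35
tcp_pos: [432.5, -256.6, 303.1]
ee_rot: [0.809, 0.588, 0.0, 0.002]
contact_force: [0.2, 0.2, -1.9]
opening: 61.2
```

Run:
```python
from h import *
d=get("wrist","g_wrist"); s=d["s"];print(s["t"],s["tcp_pos"].round(1),s["contact_force"].round(1),s["wrist_torque"].round(2),s["opening"])
```

```text
6.35 [ 432.5 -256.6  303.1] [ 0.2  0.2 -1.9] [-0.05 -0.12  0.01] 61.20252906315682
```

View pics/g_wrist.png

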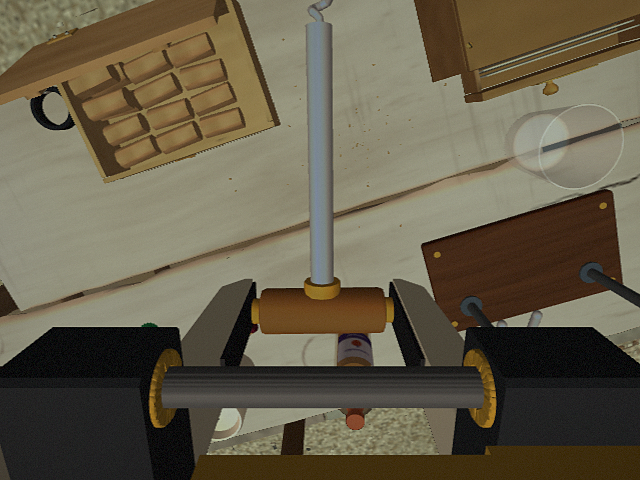

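Held by both buttons, (255,312) and (388,312), with the shaft still level. Now easing the grip.

Request:
step_arm(
  series=[
    [150, [0, 0, 0], 0],
    [150, [0, 0, 0], 0],
    [150, [0, 0, 0], 0],
    [150, [0, 0, 0], 0],
    [150, [0, 0, 0], 0],
    [150, [0, 0, 0], 0],
    [150, [0, 0, 0], 0],
    [150, [0, 0, 0], 0],
  ],
  force=8,
)

```text
t: 7.4
tcp_pos: [431.9, -256.2, 300.7]
ee_rot: [0.809, 0.588, 0.0, 0.0]
contact_force: [0.4, 0.9, -1.0]
opening: 61.6
```

Run:
```python
from h import *
d=get("wrist","h_wrist"); s=d["s"];print(s["t"],s["tcp_pos"].round(1),s["contact_force"].round(1),s["wrist_torque"].round(2),s["opening"])
get("scene","h_scene")
```

```text
7.4 [ 431.9 -256.2  300.7] [ 0.4  0.9 -1. ] [-0.    0.03  0.03] 61.55841493257351
```

View pics/h_wrist.png

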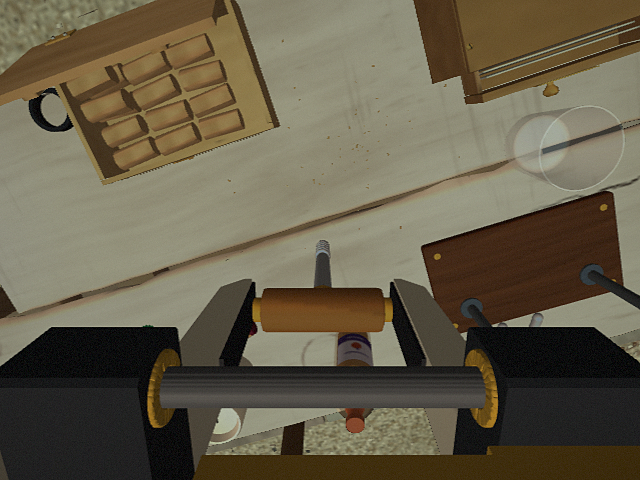

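View pics/h_scene.png

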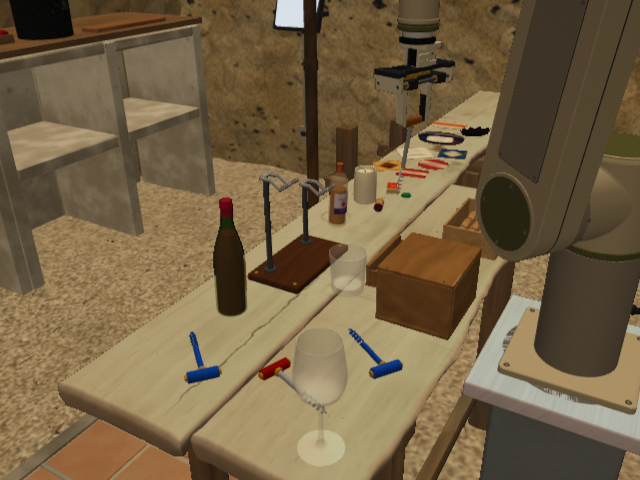

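Request:
step_arm(
  series=[
    [150, [0, 0, 0], 0],
    [150, [0, 0, 0], 0],
    [150, [0, 0, 0], 0],
    [150, [0, 0, 0], 0],
  ],
  force=8,
)

```text
t: 8.0
tcp_pos: [431.8, -256.2, 300.6]
ee_rot: [0.809, 0.588, -0.0, -0.0]
contact_force: [-0.2, 0.4, -1.4]
opening: 61.7
```

Run:
```python
from h import *
d=get("wrist","i_wrist"); s=d["s"];print(s["t"],s["tcp_pos"].round(1),s["opening"])
cv2.imwrite("pics/i_crop.png",cv2.resize(d["image"][220:350,230:420,::-1],None,fx=4,fy=4))
M=R.from_quat(s["ee_rot"]).as_matrix()
for hy in (-2,0,2):
  for hz in (-9.5,-7.5):
    h=s["tcp_pos"]+M@np.array([0,hy,hz]); print(hy,hz,"handle",proj(d,h).round(1),"tip",proj(d,h-[0,0,185]).round(1), "tilt2deg", proj(d,h+M@[0,-6.5,185]).round(1))
```

```text
8.0 [ 431.8 -256.2  300.6] 61.71963029468739
-2 -9.5 handle [322.7 305.1] tip [322.4 210. ] tilt2deg [322.4 202.8]
-2 -7.5 handle [322.6 303. ] tip [322.4 209.5] tilt2deg [322.4 202.4]
0 -9.5 handle [322.7 309.2] tip [322.4 212.2] tilt2deg [322.4 205.1]
0 -7.5 handle [322.6 307.1] tip [322.4 211.7] tilt2deg [322.4 204.6]
2 -9.5 handle [322.7 313.3] tip [322.4 214.4] tilt2deg [322.4 207.3]
2 -7.5 handle [322.6 311.2] tip [322.4 213.9] tilt2deg [322.4 206.8]
```

View pics/i_crop.png

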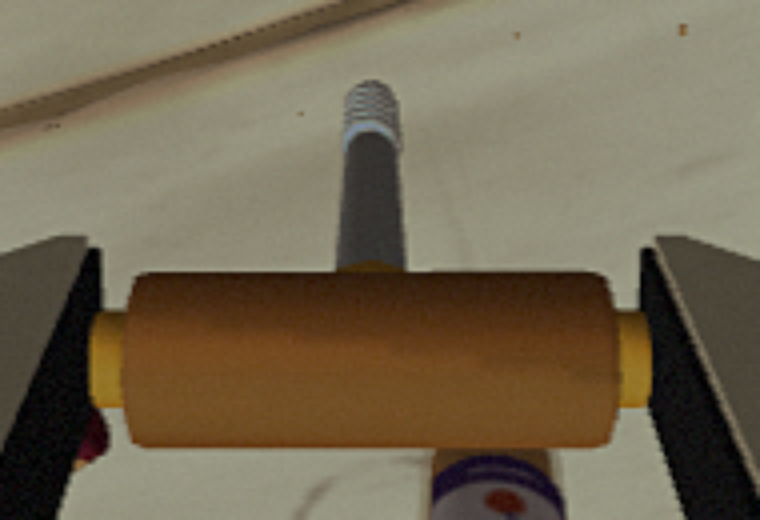

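The handle is at row 310 and the shaft tip at row 240, where a plumb shaft would show at about 212. So it stuck about 8° past vertical, and I'll ease a bit more.

Request:
step_arm(
  series=[
    [150, [0, 0, 0], 0],
    [150, [0, 0, 0], 0],
    [150, [0, 0, 0], 0],
    [150, [0, 0, 0], 0],
    [150, [0, 0, 0], 0],
    [150, [0, 0, 0], 0],
  ],
  force=5,
)

```text
t: 8.8
tcp_pos: [431.9, -256.2, 300.7]
ee_rot: [0.809, 0.588, 0.0, 0.0]
contact_force: [0.4, 1.0, -2.1]
opening: 61.9
```

Run:
```python
from h import *
d=get("wrist","j_wrist"); s=d["s"];print(s["t"],s["tcp_pos"].round(1),s["opening"])
cv2.imwrite("pics/j_crop.png",cv2.resize(d["image"][180:350,230:420,::-1],None,fx=4,fy=3.5))
```

```text
8.8 [ 431.9 -256.2  300.7] 61.89451158596408
```

View pics/j_crop.png

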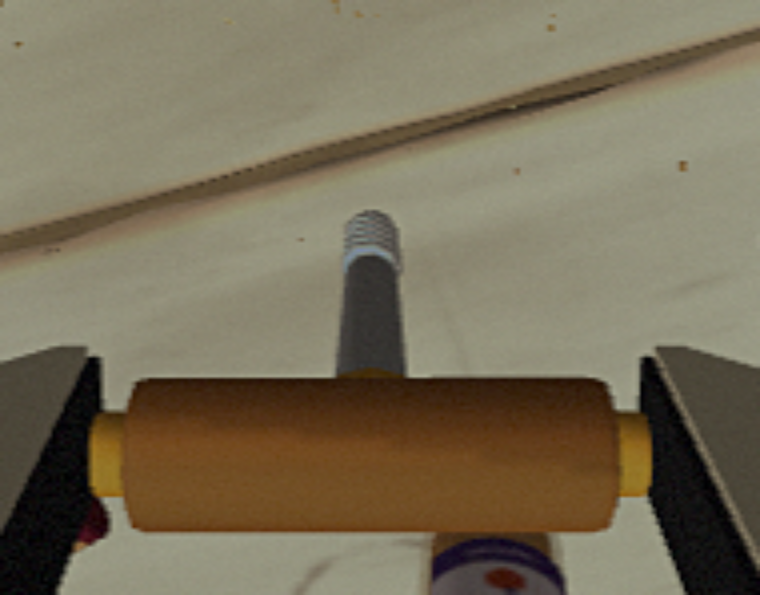

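Run:
```python
from h import *
e=get("scene"); s=e["s"]
cv2.imwrite("pics/k_crop.png",cv2.resize(e["image"][90:210,350:450,::-1],None,fx=5,fy=5,interpolation=cv2.INTER_CUBIC))
M=R.from_quat(s["ee_rot"]).as_matrix(); h=s["tcp_pos"]+M@np.array([0,.5,-8.5])
for t in (-8,0,8):
    a=np.radians(t); tip=h+185*(np.array([0,0,-1])*np.cos(a)+M[:,1]*np.sin(a))
    print(t,((proj(e,h)-[350,90])*5).round(0),((proj(e,tip)-[350,90])*5).round(0))
```

```text
-8 [311. 149.] [331. 549.]
0 [311. 149.] [288. 536.]
8 [311. 149.] [247. 517.]
```

View pics/k_crop.png

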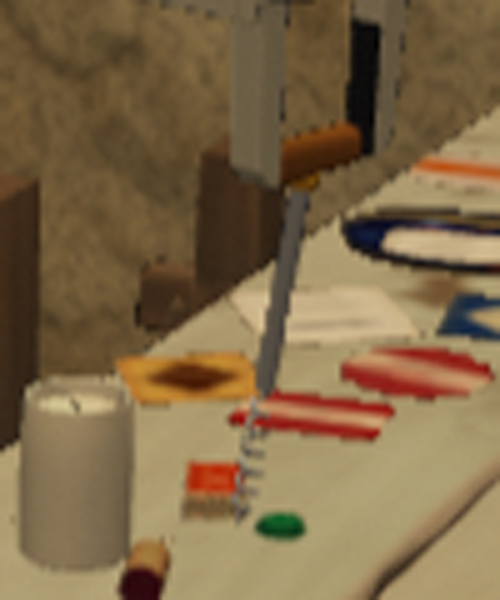

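It's confirmed in the scene view too: the tip is at crop (240,515), matching the 8° prediction. I'll try a gentle nudge at the low grip: quick forward start, slow stop.

Request:
step_arm(
  series=[
    [150, [2, -0.6, 0], 0],
    [150, [2.8, -0.9, 0], 0],
    [150, [3.2, -1, 0], 0],
    [150, [3.4, -1.1, 0], 0],
    [150, [3.4, -1.1, 0], 0],
    [150, [3.4, -1.1, 0], 0],
  ],
  force=5,
)

```text
t: 9.65
tcp_pos: [465.6, -267.1, 300.7]
ee_rot: [0.809, 0.588, -0.0, 0.0]
contact_force: [0.1, 0.9, -1.0]
opening: 61.7
```

```bash
cat > tilt.py <<'E'
from h import *
import sys
d=get("wrist","t_"+sys.argv[1]); s=d["s"];print(s["t"],s["tcp_pos"].round(1),s["opening"].round(2),s["contact_force"].round(1))
L=float(sys.argv[2]); M=R.from_quat(s["ee_rot"]).as_matrix(); h=s["tcp_pos"]+M@np.array([0,.5,-8.5])
for t in (-8,-4,0,4,8):
    a=np.radians(t); print(t,proj(d,h+L*(np.array([0,0,-1])*np.cos(a)+M[:,1]*np.sin(a))).round(0))
cv2.imwrite("pics/t_%s_c.png"%sys.argv[1],cv2.resize(d["image"][150:350,230:420,::-1],None,fx=3,fy=3))
E
python3 tilt.py a 185
```

```text
Traceback (most recent call last):
  File "tilt.py", line 3, in <module>
    d=get("wrist","t_"+sys.argv[1]); s=d["s"];print(s["t"],s["tcp_pos"].round(1),s["opening"].round(2),s["contact_force"].round(1))
                                                                                 ^^^^^^^^^^^^^^^^^^
AttributeError: 'float' object has no attribute 'round'
```

```bash
sed -i 's/s\["opening"\].round(2)/round(s["opening"],2)/' tilt.py; python3 tilt.py b 185
```

```text
9.7 [ 465.7 -267.1  300.8] 61.85 [ 0.2  0.2 -0.5]
-8 [322. 184.]
-4 [322. 198.]
0 [322. 212.]
4 [322. 226.]
8 [322. 241.]
```

View pics/t_b_c.png

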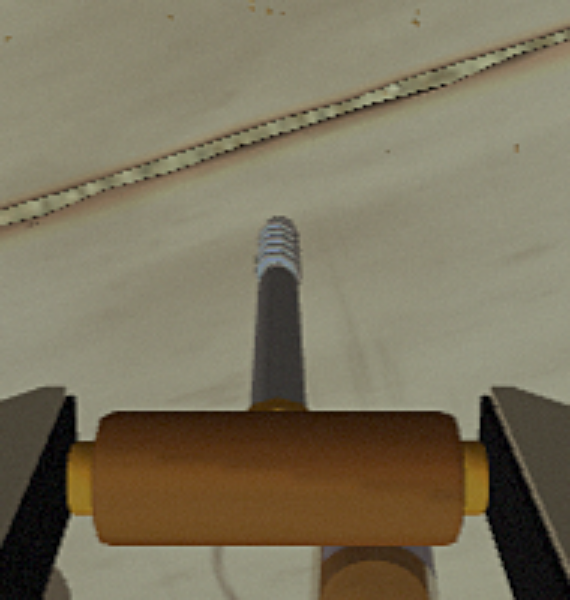

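Request:
step_arm(
  series=[
    [150, [1.3, -0.4, 0], 0],
    [150, [1.8, -0.6, 0], 0],
    [150, [2.1, -0.7, 0], 0],
    [150, [2.2, -0.7, 0], 0],
    [150, [2.2, -0.7, 0], 0],
    [150, [2.2, -0.7, 0], 0],
  ],
  force=5,
)

```text
t: 10.5
tcp_pos: [487.8, -274.1, 300.7]
ee_rot: [0.809, 0.588, -0.0, 0.0]
contact_force: [-0.3, -0.3, -1.9]
opening: 61.8
```

Request:
step_arm(
  series=[
    [150, [0, 0, 0], 0],
    [150, [0, 0, 0], 0],
    [150, [0, 0, 0], 0],
  ],
  force=45,
)

```text
t: 10.88
tcp_pos: [487.8, -274.2, 300.7]
ee_rot: [0.809, 0.588, 0.0, 0.0]
contact_force: [0.4, 0.5, -1.6]
opening: 61.3
```

```bash
python3 tilt.py c 185
```

```text
10.875 [ 487.8 -274.2  300.7] 61.32 [ 0.4  0.5 -1.6]
-8 [322. 184.]
-4 [322. 198.]
0 [322. 212.]
4 [322. 226.]
8 [322. 240.]
```

View pics/t_c_c.png

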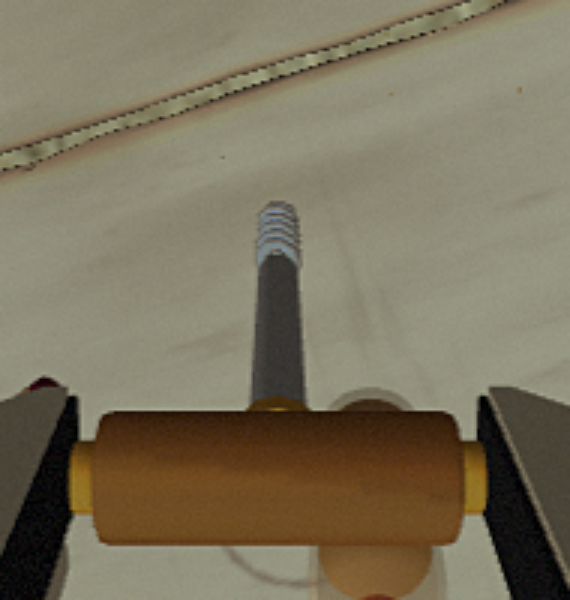

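Tip row 217 is about 1.4° from plumb, and the grip is clamped at 45 N. Now to the front of the tall fork.

Request:
step_arm(
  series=[
    [150, [0, 2, 0], 0.02],
    [150, [0, 6, 0], 0.06],
    [150, [0, 10.5, 0], 0.12],
    [150, [0, 15, 0], 0.18],
    [150, [0, 20, 0], 0.24],
    [150, [0, 25, 0], 0.29],
    [150, [0, 28.5, 0], 0.31],
    [150, [0, 30.2, 0], 0.314],
  ],
)

```text
t: 11.92
tcp_pos: [487.3, 30.3, 300.8]
ee_rot: [0.706, 0.708, 0.0, 0.0]
contact_force: [-1.2, -0.0, -1.9]
opening: 61.2
```

Request:
step_arm(
  series=[
    [150, [0, 0, 0], 0],
    [150, [0, 0, 0], 0],
  ],
)

```text
t: 12.18
tcp_pos: [487.9, 27.0, 300.6]
ee_rot: [0.707, 0.707, -0.0, 0.0]
contact_force: [0.1, -0.2, -0.9]
opening: 61.1
```

Run:
```python
from h import *
d=get("wrist","l_wrist"); s=d["s"];print(s["t"],s["tcp_pos"].round(1),s["ee_rot"].round(4)); get("scene","l_scene")
X=R.from_quat(s["ee_rot"]).as_matrix()[:,0]; print(np.degrees(np.arctan2(X[1],X[0])))
```

```text
12.175 [487.9  27.  300.6] [ 7.073e-01  7.069e-01 -2.000e-04  1.000e-04]
89.96873729984715
```

View pics/l_wrist.png

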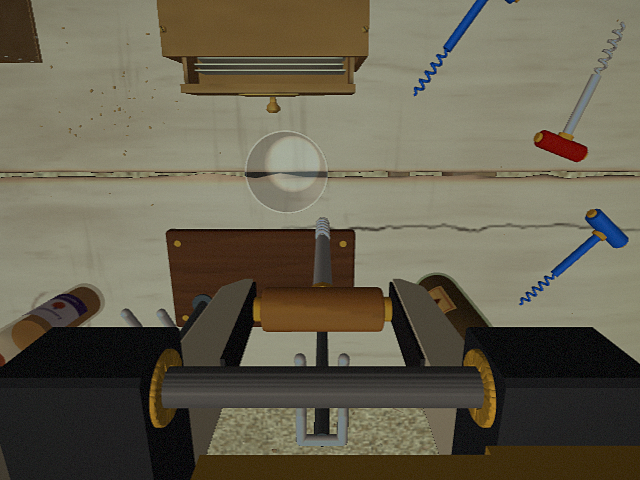

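View pics/l_scene.png

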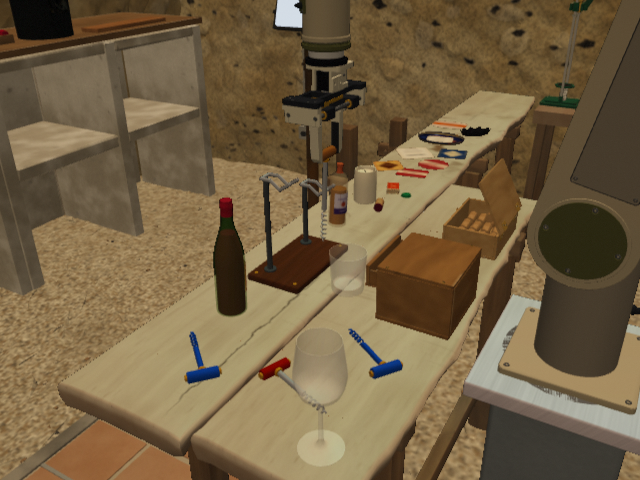

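Run:
```python
from h import *
d=get("wrist"); cv2.imwrite("pics/m_c.png",cv2.resize(d["image"][340:460,270:375,::-1],None,fx=6,fy=5,interpolation=cv2.INTER_CUBIC))
```

```text
(no output)
```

View pics/m_c.png

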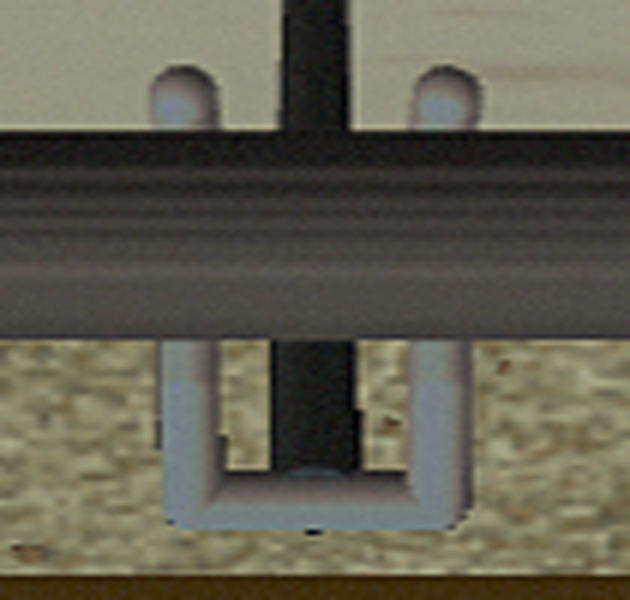

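Run:
```python
from h import *
d=get("wrist"); s=d["s"]; print(s["t"],s["tcp_pos"].round(1))
for p,z in [((300.8,353),235),((344.7,353),235),((300.8,360),237),((297,440),237),((348,440),237),((322.5,440),237)]: print(p,onz(d,*p,z).round(1))
M=R.from_quat(s["ee_rot"]).as_matrix()
print(onz(d,321.5,310,309), "handle ends", onz(d,254,310,309),onz(d,390,310,309))
```

```text
12.325 [487.9  26.8 300.6]
(300.8, 353) [559.5  12.3 235. ]
(344.7, 353) [559.5  42.  235. ]
(300.8, 360) [563.5  12.3 237. ]
(297, 440) [630.2   8.4 237. ]
(348, 440) [630.2  45.3 237. ]
(322.5, 440) [630.2  26.9 237. ]
[488.83746409  26.57076211 309.        ] handle ends [488.77950559  -3.33765003 309.        ] [488.89628591  56.9246749  309.        ]
```

Request:
step_arm(
  series=[
    [150, [2, 0, 0], 0],
    [150, [4.5, 0, -1], 0],
    [150, [7, 0, -2], 0],
    [150, [8.8, 0, -3], 0],
    [150, [9.5, 0, -4], 0],
    [150, [9.5, 0, -4.5], 0],
    [150, [9.5, 0, -4.5], 0],
  ],
)

```text
t: 13.25
tcp_pos: [582.2, 27.7, 255.3]
ee_rot: [0.707, 0.707, -0.0, -0.0]
contact_force: [-0.2, -0.1, -1.4]
opening: 61.2
```

Run:
```python
from h import *
d=get("wrist","n_wrist"); s=d["s"];print(s["t"],s["tcp_pos"].round(1),s["contact_force"].round(1))
e=get("scene"); cv2.imwrite("pics/n_sc.png",cv2.resize(e["image"][90:300,200:360,::-1],None,fx=4,fy=2.85,interpolation=cv2.INTER_CUBIC))
```

```text
13.25 [582.2  27.7 255.3] [-0.2 -0.1 -1.4]
```

View pics/n_wrist.png

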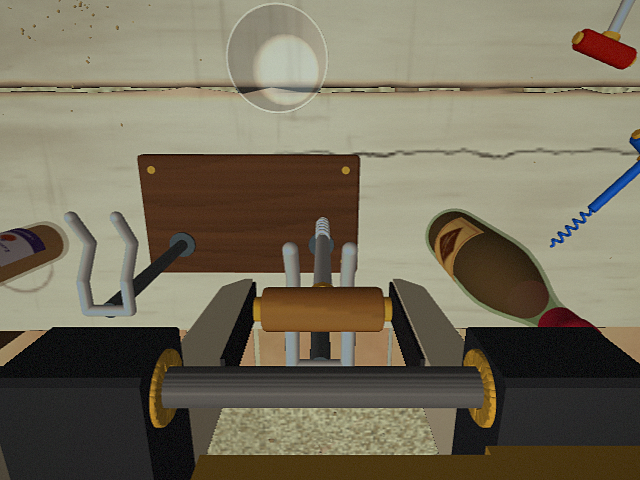

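View pics/n_sc.png

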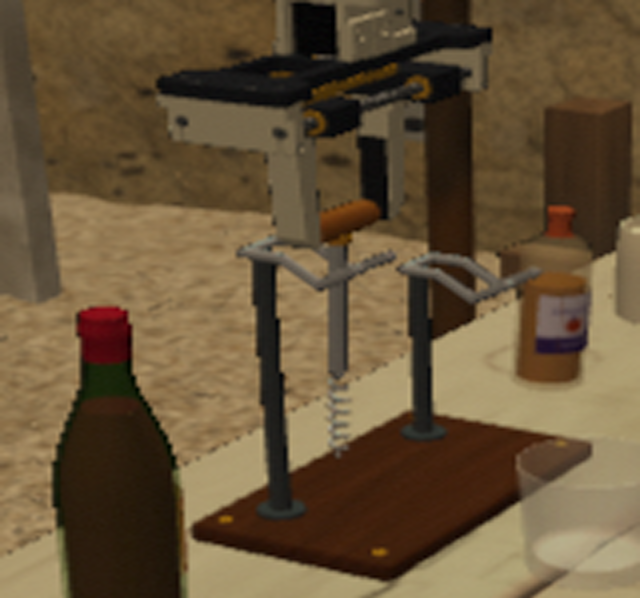

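Request:
step_arm(
  series=[
    [150, [0.1, -0.05, -0.8], 0],
    [150, [0.1, -0.05, -1.6], 0],
    [150, [0.1, -0.05, -2.2], 0],
    [150, [0.1, -0.05, -2.6], 0],
    [150, [0.1, -0.05, -2.6], 0],
  ],
)

```text
t: 13.98
tcp_pos: [585.0, 27.4, 230.6]
ee_rot: [0.707, 0.707, 0.001, 0.001]
contact_force: [4.3, 1.0, 0.6]
opening: 60.8
```

Request:
step_arm(
  series=[
    [150, [0.15, 0, 0], 0],
    [150, [0.15, 0, -0.15], 0],
    [150, [0.15, 0, -0.3], 0],
    [150, [0.15, 0, -0.3], 0],
  ],
)

```text
t: 14.48
tcp_pos: [585.7, 27.4, 229.9]
ee_rot: [0.707, 0.707, 0.001, 0.001]
contact_force: [-7.1, 0.0, 19.1]
opening: 61.1
```

Run:
```python
from h import *
d=get("wrist","o_wrist"); s=d["s"];print(s["t"],s["tcp_pos"].round(1),s["contact_force"].round(1),s["wrist_torque"].round(2))
e=get("scene"); cv2.imwrite("pics/o_sc.png",cv2.resize(e["image"][120:260,240:340,::-1],None,fx=6,fy=4.2,interpolation=cv2.INTER_CUBIC))
```

```text
14.475 [585.7  27.4 229.9] [-7.1  0.  19.1] [ 0.06  1.32 -0.1 ]
```

View pics/o_wrist.png

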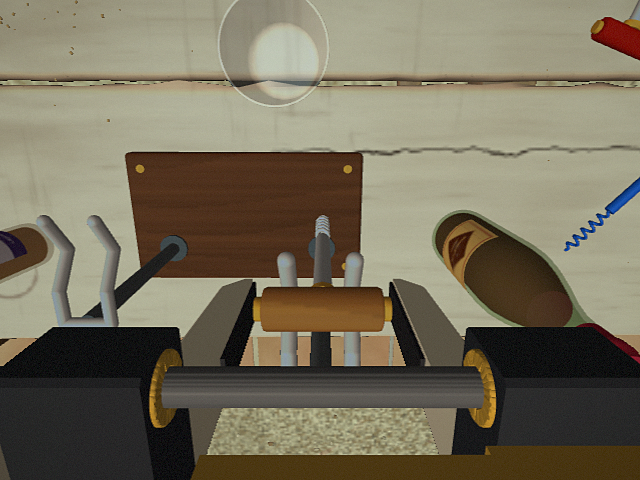

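View pics/o_sc.png

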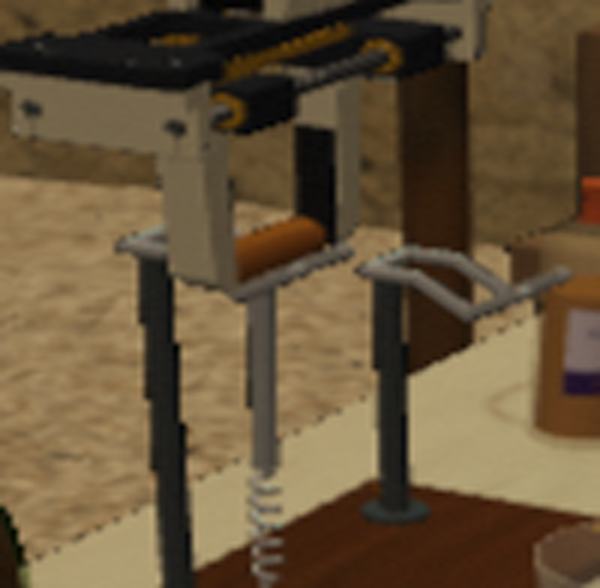

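Request:
step_arm(
  series=[
    [150, [-0.05, 0, 0.15], 0],
    [150, [-0.05, 0, 0.15], 0],
    [150, [-0.05, 0, 0.15], 0],
  ],
  force=6,
)

```text
t: 14.95
tcp_pos: [585.7, 27.4, 229.8]
ee_rot: [0.707, 0.707, 0.001, 0.001]
contact_force: [1.0, 0.0, 9.1]
opening: 61.7
```

Request:
step_arm(
  series=[
    [70, [0, 0, 0], 0],
    [50, [0, 0, 0], 0],
    [30, [0, 0, 0], 0],
    [30, [0, 0, 0], 0],
    [30, [0, 0, 0], 0],
  ],
)

```text
t: 15.58
tcp_pos: [584.8, 27.4, 228.0]
ee_rot: [0.707, 0.707, -0.0, -0.0]
contact_force: [-0.3, -0.4, 0.4]
opening: 81.8
```

Run:
```python
from h import *
d=get("wrist","p_wrist"); s=d["s"];print(s["t"],s["tcp_pos"].round(1),s["contact_force"].round(1),s["opening"])
e=get("scene"); cv2.imwrite("pics/p_sc.png",cv2.resize(e["image"][120:260,240:340,::-1],None,fx=6,fy=4.2,interpolation=cv2.INTER_CUBIC))
```

```text
15.575 [584.8  27.4 228. ] [-0.3 -0.4  0.4] 81.8343772569024
```

View pics/p_wrist.png

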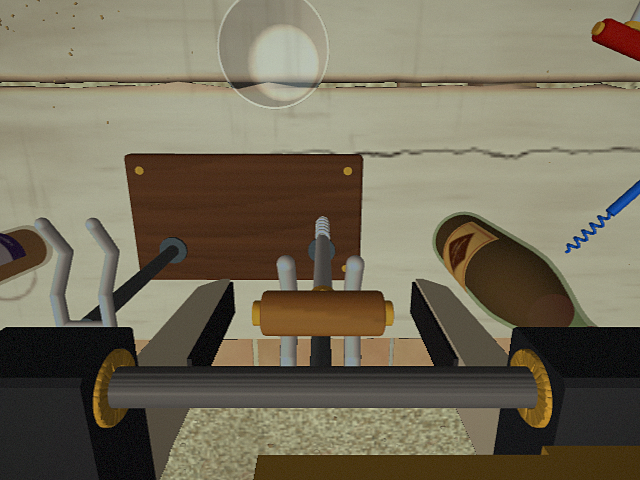

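View pics/p_sc.png

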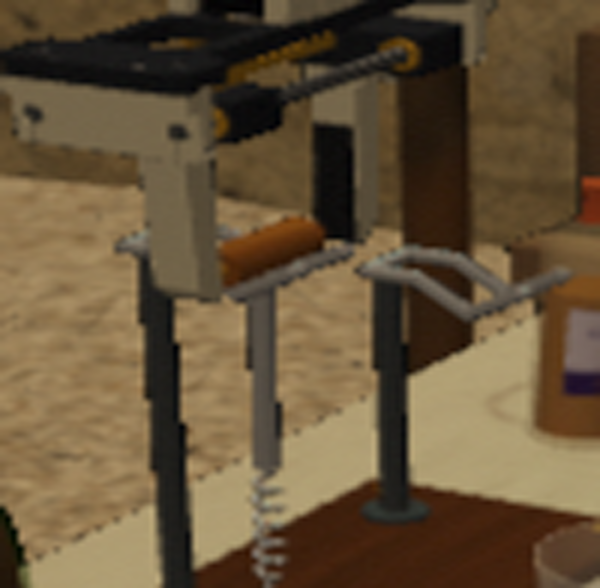

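Long corkscrew is hung: bar across both prongs at (288..352, 312), opening 82 mm, no contact force. Retreat upward and go to the red one.

Request:
step_arm(
  series=[
    [10, [0, 0, 1.5], 0],
    [0, [0, 0, 4.5], 0],
    [0, [0, 0, 8], 0],
    [0, [-3, 2, 10], 0],
    [0, [-6, 6, 10], -0.08],
    [0, [-9, 11, 10], -0.16],
    [0, [-12, 16, 10], -0.24],
    [0, [-14.5, 21, 9], -0.314],
  ],
)

```text
t: 16.68
tcp_pos: [439.3, 239.0, 320.6]
ee_rot: [0.81, 0.587, 0.002, 0.0]
contact_force: [-0.1, 0.3, 0.1]
opening: 92.6
```

Request:
step_arm(
  series=[
    [0, [0, 2.5, -2], 0],
    [0, [0, 5.5, -6], 0],
    [0, [0, 6, -11], 0],
    [0, [0, 6, -16], 0],
    [0, [0, 6, -20], 0],
    [0, [0, 6, -21], 0],
    [0, [0, 6, -21], 0],
    [0, [0, 6, -21], 0],
  ],
)

```text
t: 17.68
tcp_pos: [441.5, 298.2, 110.8]
ee_rot: [0.809, 0.588, 0.002, 0.0]
contact_force: [-0.1, -0.0, 0.0]
opening: 93.0
```

Run:
```python
from h import *
d=get("wrist","q_wrist"); s=d["s"];print(s["t"],s["tcp_pos"].round(1),s["contact_force"].round(1),s["opening"])
get("scene","q_scene")
```

```text
17.675 [441.5 298.2 110.8] [-0.1 -0.   0. ] 93.03247937527087
```

View pics/q_wrist.png

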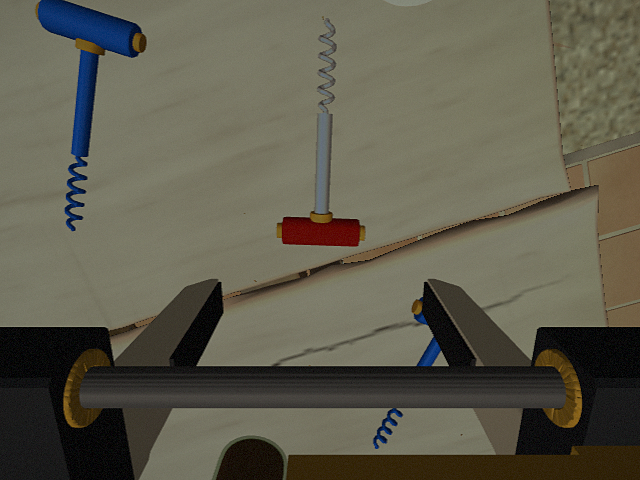

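View pics/q_scene.png

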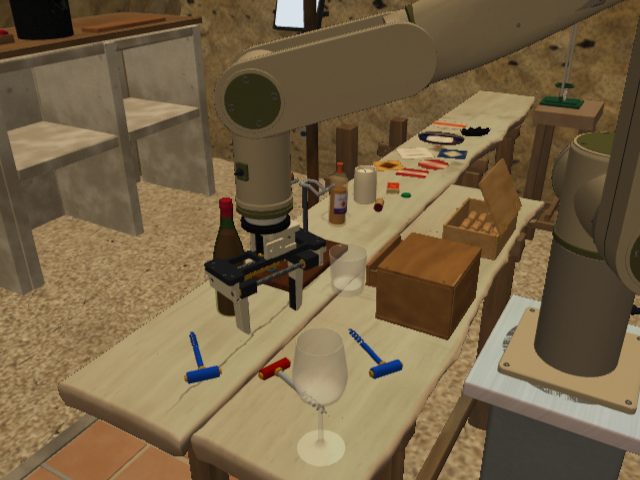

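Run:
```python
from h import *
d=get("wrist"); t=get("top"); s=d["s"]; print(s["t"],s["tcp_pos"].round(1))
c,k=blob(d["image"],(0,150,60),(8,255,255),(260,200,380,260)); print(cv2.boundingRect(c))
for v in (230,232,234):
  a=onz(d,276.8,v,10);b=onz(d,365.5,v,10); print((a+b)/2,np.linalg.norm(a-b),np.degrees(np.arctan2(b[1]-a[1],b[0]-a[0])))
print("glass base",onz(t,140,300,0),"bowl z130",onz(t,122,277,130), "tip",onz(d,325,18,6))
```

```text
17.775 [441.2 298.1 110.4]
(282, 219, 78, 28)
[436.58585884 298.88602872  10.        ] 62.54248723333503 71.94916757704374
[437.98314863 298.4307622   10.        ] 62.638200728082026 71.9482739525569
[439.38472175 297.97410012  10.        ] 62.7342076423997 71.94737758871965
glass base [288.06614909 405.14854901   0.        ] bowl z130 [294.0246089  413.55263479 130.        ] tip [309.2203433  342.87195643   6.        ]
```

Request:
step_arm(
  series=[
    [0, [-0.35, 0, -4], 0],
    [0, [-0.35, 0, -7.5], 0],
    [0, [-0.35, 0, -10], 0],
    [0, [-0.35, 0, -10.8], 0],
    [0, [-0.35, 0, -10.8], 0],
    [0, [-0.35, 0, -10.8], 0],
  ],
)

```text
t: 18.62
tcp_pos: [437.2, 297.8, 1.2]
ee_rot: [0.809, 0.588, 0.001, 0.0]
contact_force: [-0.3, -0.2, -0.3]
opening: 93.4
```

Run:
```python
from h import *
d=get("wrist","r_wrist"); s=d["s"];print(s["t"],s["tcp_pos"].round(1),s["contact_force"].round(1),s["opening"])
```

```text
18.625 [437.2 297.8   1.2] [-0.3 -0.2 -0.3] 93.36506106765752
```

View pics/r_wrist.png

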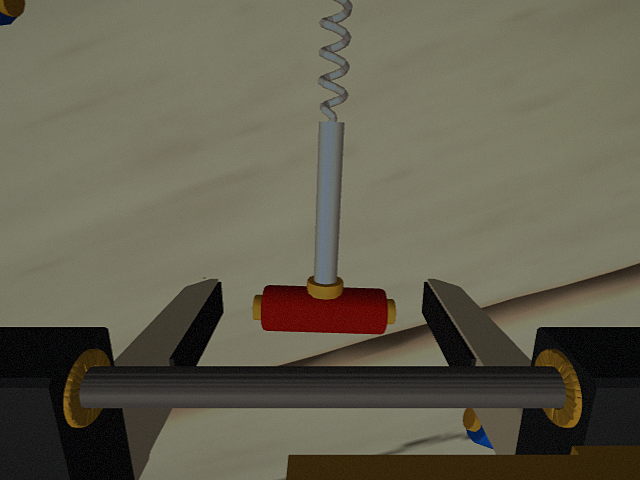

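Request:
step_arm(
  series=[
    [0, [0, 0.1, 0], -0.03],
    [0, [0, 0.1, 0], -0.03],
    [150, [0, 0.1, 0], -0.03],
    [150, [0, 0.1, 0], -0.03],
    [150, [0, 0.1, 0], -0.03],
    [150, [0, 0.1, 0], -0.03],
    [150, [0, 0.1, 0], -0.03],
    [150, [0, 0.1, 0], -0.03],
  ],
  force=45,
)

```text
t: 19.68
tcp_pos: [436.6, 298.4, 0.4]
ee_rot: [0.818, 0.576, 0.0, 0.0]
contact_force: [-0.3, -0.4, 5.6]
opening: 61.4
```

Request:
step_arm(
  series=[
    [150, [0, 0, 2], 0],
    [150, [0, 0, 5], 0],
    [150, [0, 0, 9], 0],
    [150, [0, 0, 14], 0],
    [150, [0, 0, 19], 0],
    [150, [0, 0, 23], 0],
    [150, [0, 0, 25], 0],
    [150, [0, 0, 25], 0],
  ],
)

```text
t: 20.68
tcp_pos: [436.7, 298.6, 250.5]
ee_rot: [0.818, 0.576, 0.001, 0.0]
contact_force: [0.3, 0.2, -3.7]
opening: 61.4
```

Request:
step_arm(
  series=[
    [150, [0, 0, 0], 0],
    [150, [0, 0, 0], 0],
    [150, [0, 0, 0], 0],
    [150, [0, 0, 0], 0],
    [150, [0, 0, 0], 0],
    [150, [0, 0, 0], 0],
    [150, [0, 0, 0], 0],
    [150, [0, 0, 0], 0],
  ],
  force=8,
)

```text
t: 21.68
tcp_pos: [436.4, 298.4, 250.2]
ee_rot: [0.818, 0.576, 0.0, 0.0]
contact_force: [0.2, -0.4, -1.2]
opening: 61.9
```

```bash
python3 tilt.py d 135
```

```text
21.675 [436.4 298.4 250.2] 61.93 [ 0.2 -0.4 -1.2]
-8 [322. 204.]
-4 [322. 216.]
0 [322. 227.]
4 [322. 239.]
8 [322. 251.]
```

View pics/t_d_c.png

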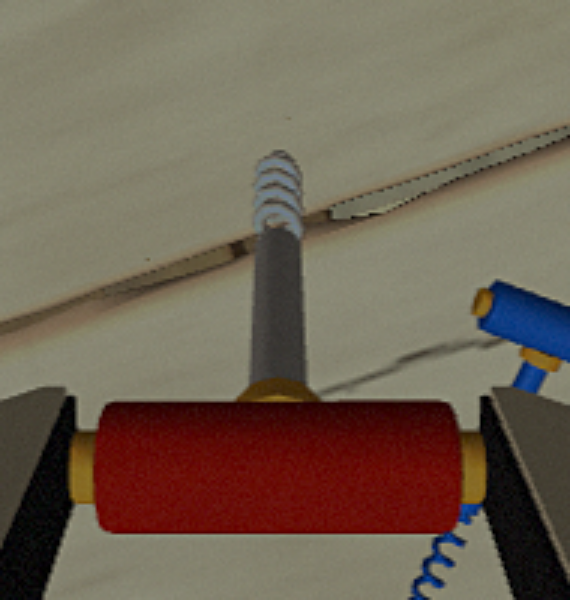

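The red one's tip is at row 201, against 227 for plumb, so it's about 9° short. I'll ease to 5 N and nudge the other way.

Request:
step_arm(
  series=[
    [150, [0, 0, 0], 0],
    [150, [-2, 0.7, 0], 0],
    [150, [-2.8, 1, 0], 0],
    [150, [-3.2, 1.2, 0], 0],
    [150, [-3.4, 1.2, 0], 0],
    [150, [-3.4, 1.2, 0], 0],
    [150, [-3.4, 1.2, 0], 0],
  ],
  force=5,
)

```text
t: 22.6
tcp_pos: [402.6, 310.2, 250.1]
ee_rot: [0.818, 0.576, -0.0, 0.0]
contact_force: [0.7, -1.0, -1.8]
opening: 61.7
```

```bash
python3 tilt.py e 135
```

```text
22.6 [402.6 310.2 250.1] 61.73 [ 0.7 -1.  -1.8]
-8 [322. 204.]
-4 [322. 216.]
0 [322. 227.]
4 [322. 239.]
8 [322. 251.]
```

View pics/t_e_c.png

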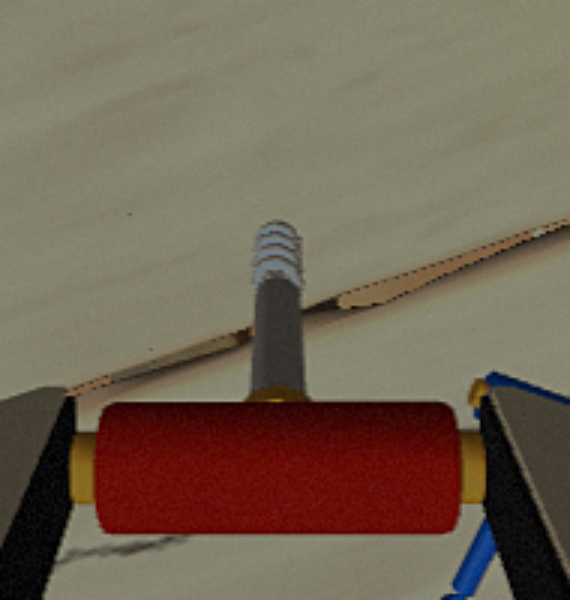

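Tip row 224, about 1° off plumb. Clamp and carry.

Request:
step_arm(
  series=[
    [150, [0, 0, 0], 0],
    [150, [0, 0, 0], 0],
    [150, [0, 0, 0], 0],
    [150, [0, -1, 1], 0],
    [150, [0, -4, 3], 0],
    [150, [0, -8, 5], 0],
    [150, [0, -13, 5], 0],
    [150, [0, -18, 5], 0],
  ],
  force=45,
)

```text
t: 23.65
tcp_pos: [402.3, 128.6, 301.5]
ee_rot: [0.817, 0.576, 0.001, 0.001]
contact_force: [1.3, 0.4, -3.1]
opening: 61.3
```

Request:
step_arm(
  series=[
    [150, [2, -5, 0], 0.08],
    [150, [4, -10, 0], 0.16],
    [150, [6, -15, 0], 0.24],
    [150, [7.5, -20, 0], 0.3],
    [150, [8.7, -23.5, 0], 0.344],
    [150, [8.7, -25.3, 0], 0.344],
    [150, [8.7, -25.3, 0], 0.344],
    [150, [8.7, -25.3, 0], 0.344],
  ],
)

```text
t: 24.65
tcp_pos: [489.1, -121.8, 300.5]
ee_rot: [0.707, 0.707, 0.0, -0.0]
contact_force: [-0.6, 0.0, -1.9]
opening: 61.1
```

```bash
python3 tilt.py f 135
python3 - <<'E'
from h import *
d=get("wrist","s_wrist"); s=d["s"];print(s["t"],s["tcp_pos"].round(1),s["contact_force"].round(1),s["opening"])
get("scene","s_scene")
X=R.from_quat(s["ee_rot"]).as_matrix()[:,0]; print(np.degrees(np.arctan2(X[1],X[0])))
E
```

```text
24.65 [ 489.1 -121.8  300.5] 61.06 [-0.6  0.  -1.9]
-8 [322. 204.]
-4 [322. 216.]
0 [322. 227.]
4 [322. 239.]
8 [322. 251.]
24.7 [ 489.2 -121.6  300.5] [-0.5  0.3 -2.9] 60.697027949993206
90.05589287644254
```

View pics/s_wrist.png

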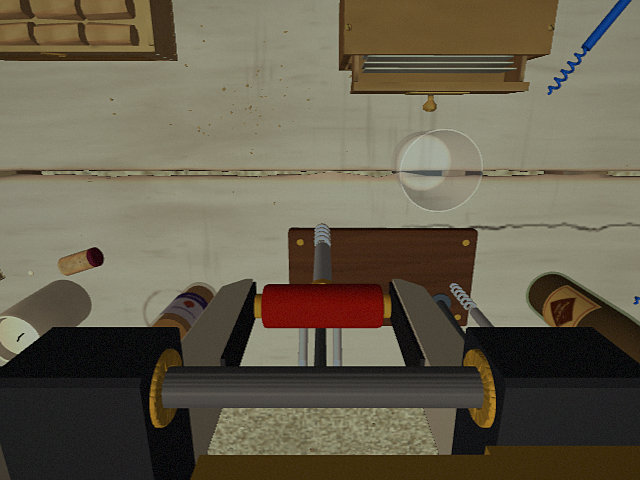

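View pics/s_scene.png

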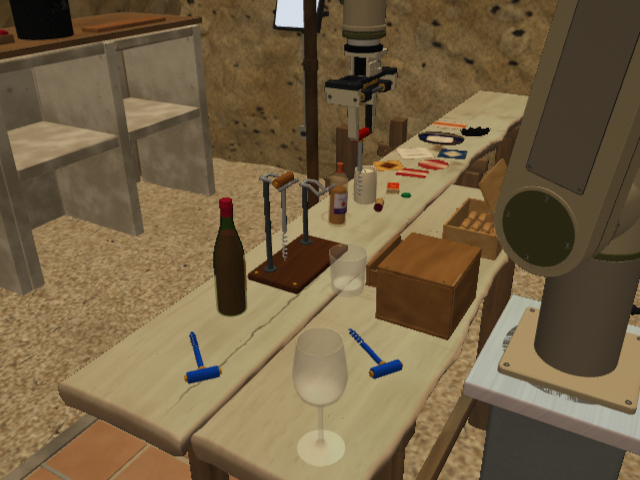

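Run:
```python
from h import *
d=get("wrist"); s=d["s"]; print(s["tcp_pos"].round(1))
im=d["image"]; cv2.imwrite("pics/u_c.png",cv2.resize(im[320:372,280:365,::-1],None,fx=8,fy=8,interpolation=cv2.INTER_CUBIC))
```

```text
[ 489.3 -121.6  300.5]
```

View pics/u_c.png

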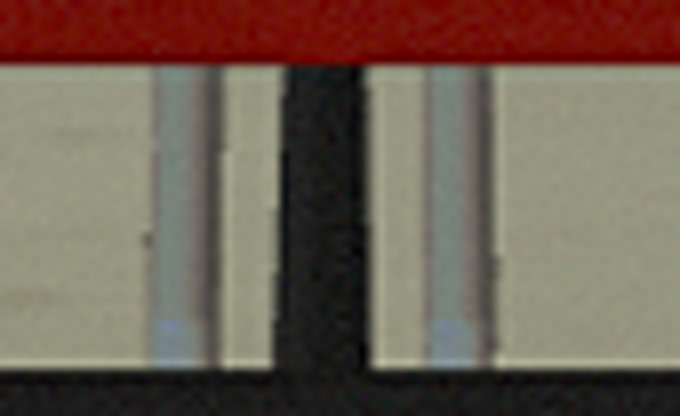

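Request:
step_arm(
  series=[
    [150, [1.5, -0.1, -2.5], 0],
    [150, [3.5, -0.2, -5.5], 0],
    [150, [6, -0.2, -8], 0],
    [150, [8.3, -0.2, -9.5], 0],
    [150, [9.5, -0.2, -10.5], 0],
    [150, [9.6, -0.2, -11], 0],
    [150, [9.6, -0.2, -11], 0],
  ],
)

```text
t: 25.72
tcp_pos: [584.9, -124.5, 190.2]
ee_rot: [0.707, 0.707, -0.0, -0.0]
contact_force: [0.2, 0.7, -1.1]
opening: 60.9
```

Run:
```python
from h import *
d=get("wrist","v_wrist"); s=d["s"];print(s["t"],s["tcp_pos"].round(1),s["contact_force"].round(1))
e=get("scene"); cv2.imwrite("pics/v_sc.png",cv2.resize(e["image"][90:260,240:380,::-1],None,fx=5,fy=3.5,interpolation=cv2.INTER_CUBIC))
```

```text
25.725 [ 584.9 -124.5  190.2] [ 0.2  0.7 -1.1]
```

View pics/v_wrist.png

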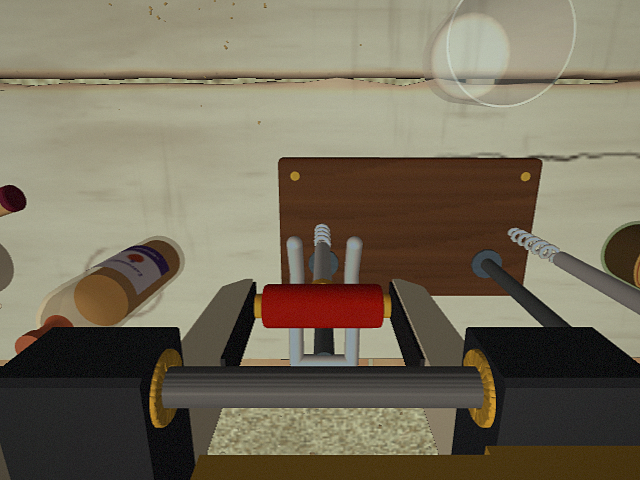

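View pics/v_sc.png

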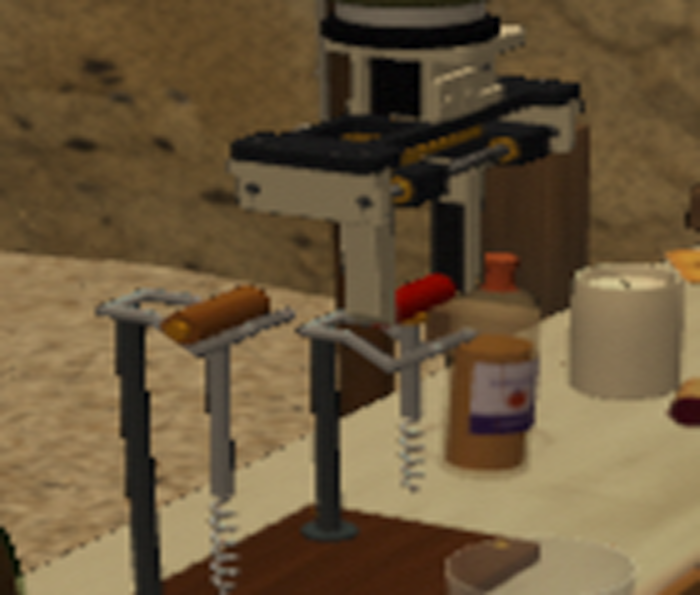

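Shaft is between the prongs, tips at (294,243) and (353,243), bar centred at 323. Lowering.

Request:
step_arm(
  series=[
    [150, [0.05, 0, -0.8], 0],
    [150, [0.05, 0, -1.5], 0],
    [150, [0.05, 0, -2], 0],
    [150, [0.05, 0, -2.4], 0],
    [150, [0.05, 0, -2.5], 0],
    [150, [0.05, 0, -2.5], 0],
  ],
)

```text
t: 26.58
tcp_pos: [585.9, -124.7, 167.5]
ee_rot: [0.707, 0.707, 0.0, 0.0]
contact_force: [-8.2, 2.5, 13.4]
opening: 60.7
```

Request:
step_arm(
  series=[
    [150, [-0.15, 0.1, 0], 0],
    [150, [-0.15, 0.1, 0], 0],
    [150, [-0.15, 0.1, 0], 0],
  ],
)

```text
t: 26.95
tcp_pos: [585.6, -124.5, 167.6]
ee_rot: [0.707, 0.707, 0.001, 0.002]
contact_force: [-1.7, -0.7, 8.6]
opening: 61.1
```

Run:
```python
from h import *
d=get("wrist","w_wrist"); s=d["s"];print(s["t"],s["tcp_pos"].round(1),s["contact_force"].round(1),s["wrist_torque"].round(2))
e=get("scene"); cv2.imwrite("pics/w_sc.png",cv2.resize(e["image"][120:260,240:360,::-1],None,fx=6,fy=4.2,interpolation=cv2.INTER_CUBIC))
```

```text
26.95 [ 585.6 -124.5  167.6] [-1.7 -0.7  8.6] [-0.17  0.33 -0.03]
```

View pics/w_wrist.png

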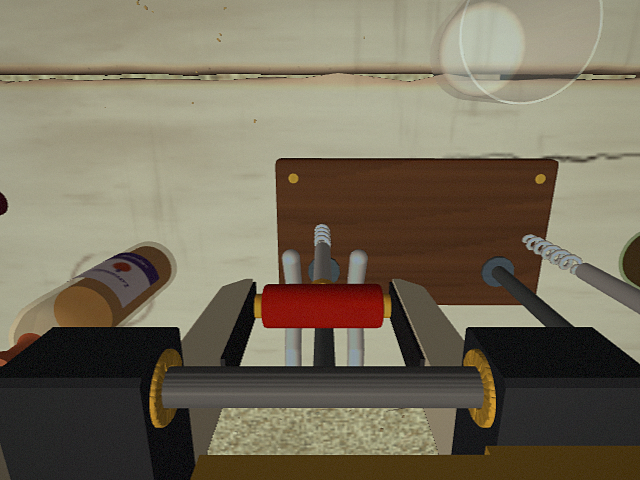

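View pics/w_sc.png

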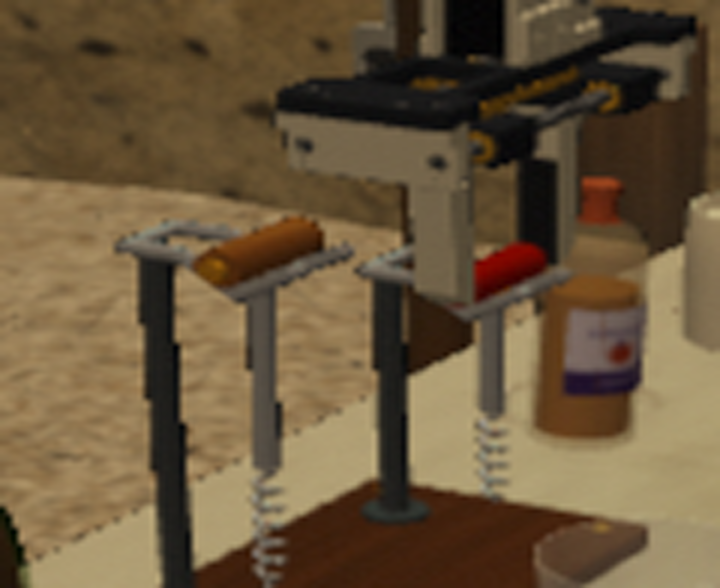

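Request:
step_arm(
  series=[
    [150, [0, 0.05, -0.2], 0],
    [150, [-0.05, 0.05, -0.3], 0],
    [150, [-0.05, 0.05, -0.3], 0],
  ],
)

```text
t: 27.42
tcp_pos: [585.8, -124.5, 167.3]
ee_rot: [0.707, 0.707, 0.001, 0.003]
contact_force: [-8.6, -0.9, 22.7]
opening: 61.1
```

Solid contact, with force up and no travel, so it's seated. Back off the preload and release.

Request:
step_arm(
  series=[
    [150, [0, 0, 0.3], 0],
    [150, [0, 0, 0.4], 0],
    [150, [0, 0, 0.4], 0],
  ],
  force=6,
)

```text
t: 27.8
tcp_pos: [585.4, -123.9, 167.5]
ee_rot: [0.707, 0.707, 0.001, 0.002]
contact_force: [4.8, -3.4, 4.2]
opening: 61.9
```

Request:
step_arm(
  series=[
    [70, [0, 0, 0], 0],
    [50, [0, 0, 0], 0],
    [30, [0, 0, 0], 0],
    [30, [0, 0, 0], 0],
    [30, [0, 0, 0], 0],
  ],
)

```text
t: 28.42
tcp_pos: [583.8, -123.1, 166.0]
ee_rot: [0.707, 0.707, -0.0, -0.0]
contact_force: [-0.1, -0.6, 0.5]
opening: 82.1
```

Run:
```python
from h import *
d=get("wrist","x_wrist"); s=d["s"];print(s["t"],s["tcp_pos"].round(1),s["contact_force"].round(1),s["opening"])
e=get("scene"); cv2.imwrite("pics/x_sc.png",cv2.resize(e["image"][120:260,240:360,::-1],None,fx=6,fy=4.2,interpolation=cv2.INTER_CUBIC))
```

```text
28.425 [ 583.8 -123.1  166. ] [-0.1 -0.6  0.5] 82.05364104309797
```

View pics/x_wrist.png

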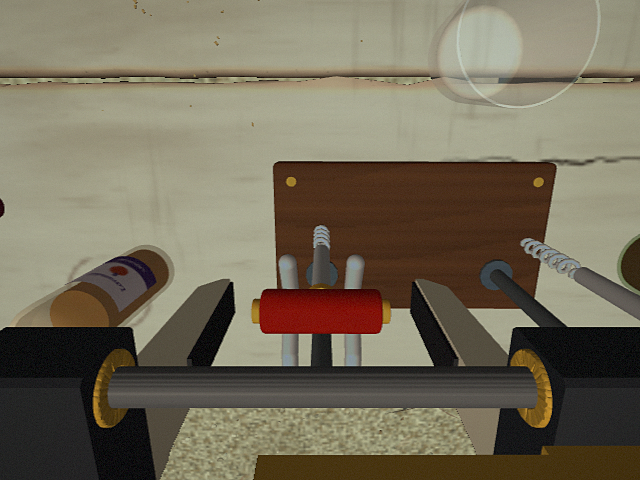

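View pics/x_sc.png

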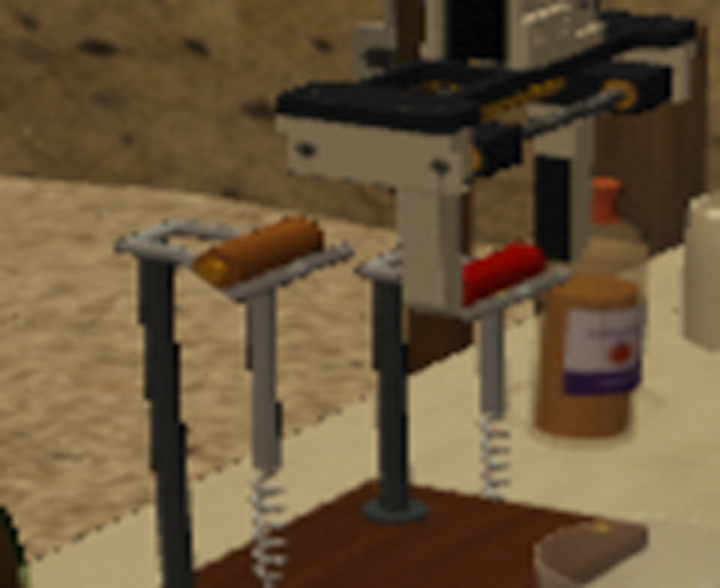

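Released and hanging. Retreat straight up, then back.

Request:
step_arm(
  series=[
    [10, [0, 0, 1.5], 0],
    [0, [0, 0, 4.5], 0],
    [0, [0, 0, 8.5], 0],
    [0, [0, 0, 13], 0],
    [0, [-3, 0, 15], 0],
    [0, [-8, 0, 15], 0],
    [0, [-13, 0, 15], 0],
    [0, [-16, 0, 15], 0],
  ],
)

```text
t: 29.52
tcp_pos: [422.3, -123.1, 317.7]
ee_rot: [0.707, 0.707, 0.0, 0.001]
contact_force: [-0.0, 0.0, 1.3]
opening: 93.1
```

Request:
step_arm(
  series=[
    [0, [0, -4, 0], 0],
    [0, [0, -8, 0], 0],
    [0, [0, -12, 0], 0],
    [0, [0, -14, 0], 0],
    [0, [0, -14, 0], 0],
    [0, [0, -14, 0], 0],
    [0, [0, -14, 0], 0],
    [0, [0, -14, 0], 0],
  ],
)

```text
t: 30.52
tcp_pos: [424.1, -262.4, 316.3]
ee_rot: [0.707, 0.708, 0.0, 0.0]
contact_force: [-0.6, -0.4, -0.7]
opening: 93.1
```

Run:
```python
from h import *
get("wrist","y_wrist"); e=get("scene","y_scene");s=e["s"];print(s["t"],s["tcp_pos"].round(1),s["contact_force"].round(1),s["opening"])
cv2.imwrite("pics/y_sc.png",cv2.resize(e["image"][160:290,200:370,::-1],None,fx=4.5,fy=4.5,interpolation=cv2.INTER_CUBIC))
for n,z,y in(("tall",235,27.3),("low",170,-123)):
    for o in (-31,0,31): print(n,o,((proj(e,(585,y+o,z))-[200,160])*4.5).round(0))
```

```text
30.575 [ 424.  -262.5  316.3] [ 0.6  0.3 -0.1] 93.02971227448336
tall -31 [419.  70.]
tall 0 [381.  92.]
tall 31 [342. 114.]
low -31 [581.  97.]
low 0 [551. 117.]
low 31 [519. 137.]
```

View pics/y_sc.png

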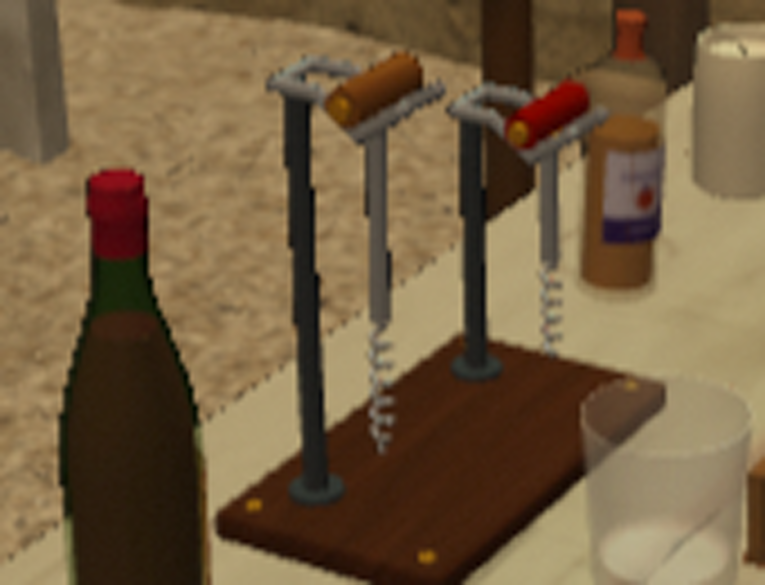

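View pics/y_scene.png

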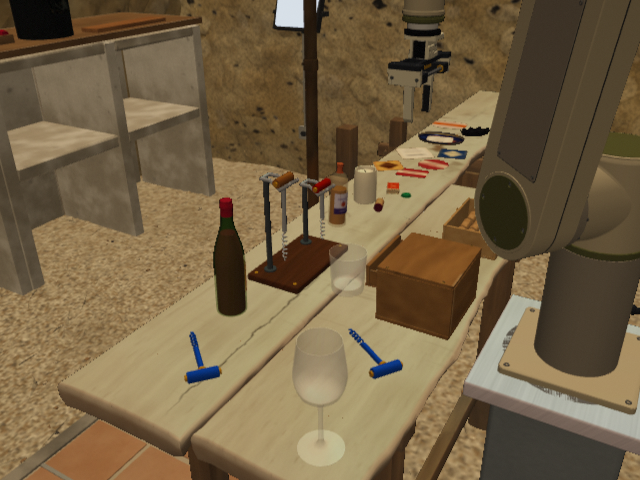

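View pics/y_wrist.png

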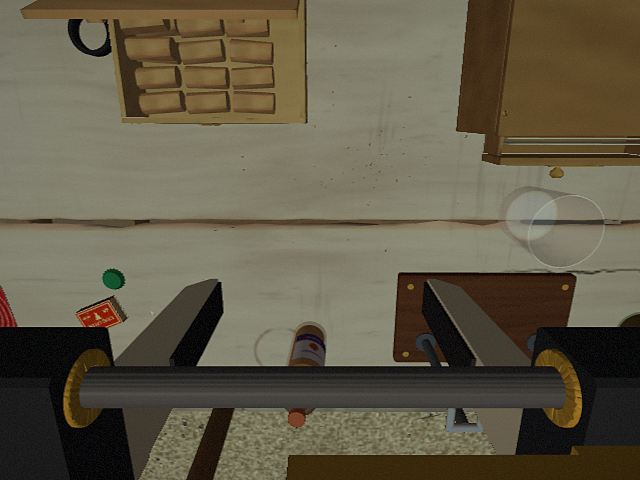

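Both bars lie in their dips, at crop (376,90) and (547,115) against predicted (381,92) and (551,117). The bottles and glass haven't moved.

```bash
python3 -c "
from workcell import manip
print(manip.finish_job())"
```

```text
the job is handed in; nothing more can be done
None
```

Both corkscrews are hung, the long one on the tall fork first, then the red-handled one on the low fork. I handed the job in at about 31 s of the 72 s allowed.

- **Pick and swing:** I picked each up by its end buttons and eased the grip to 8 N. Both stuck 8–9° off plumb, so I eased to 5 N and nudged the arm until they hung within about 1–1.5°. I clamped at 45 N before hooking each one on.
- **Placement:** In the last scene view both shafts hang between the prongs. Both bars lie across the dips, within about 1 px of where I calculated the seats to be. The gripper is well clear, with no contact force.
- **Bystanders:** The bottles, the glass and the blue look-alikes look unmoved.
- **Forces:** The largest I read at the ends of the moves was about 24 N, when I pressed the red one into its seat to check it.
- **One disagreement:** With the bars pressed home, the gripper height put the long one about 4 mm and the red one about 7 mm above the stated seat height. The views after release showed both in the dips, so I put this down to how the bars sat in the pads; I did not confirm that.

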